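# Close the lower tier of a kiln stack and load the next

## Robot

A 6-joint arm with a two-finger parallel gripper is mounted at the origin on a cart in front of the work surface, level with it; the furniture and walls round the work are solid. World frame = base frame: x ahead of the robot, y to its left, z up, the work surface at z = 0. Lengths are in m, angles in rad, forces in N, time in s.
With the tool pointing down it reaches from about 0.25 to 0.725 m from the base axis. Payload 4 kg.
Tool frame: the origin (TCP) lies at the very end of the fingers, on their centre line; the grasp point (between the pads) lies 19 mm behind it; y points along the fingers, z is the direction in which the jaws open and shut, and the axes are right-handed (so a half turn about y gives the same grasp; the last joint's range is limited). The gripper opens to 85 mm and grips with 20 to 120 N. Pads are 22 mm wide; open, the fingers measure 114 mm over their backs; the gripper's body (76 mm by 85 mm) begins 54 mm behind the grasp point. The pads swing forward as they close: fully open they stand 13 mm farther back than shut.
Start: joints at [1.311, 0.241, 0.005, 1.335, 0, 1.571], TCP at [0.128, 0.483, 0.231] pointing down, gripper open.
Joint ranges: [-2.72, 2.72], [-1.05, 1.87], [-1.09, 1.28], [-1.99, 2.15], [-1.42, 1.44], [-3.14, 3.14]. Speed limits (rad/s): [2.79, 2.79, 3.14, 3.14, 3.14, 3.14].

## Interface

Orientations are given as a unit quaternion [x, y, z, w].
In Python, from workcell import bot gives the robot as it stands. The module is installed in compiled form; this text tells all that it offers.
- The arm moves only by the tool move_arm, never from a script. Its argument "increments" is a list of rows, each an object with "grip": the closure, from 0 (fully open) to 1 (shut); "linear": the shift along the tool's x, y, z scaled (see below), a list of three; "twist": the turn about the tool's y scaled (see below). A call has exactly 5 rows; each row shifts and turns the pose as measured when the row begins, along the tool's axes as they then stand; what a row does not reach is not made up. The controller multiplies each number of a shift by 0.2 m and each number of a turn by 2 rad. A row lasts 1/10 s, in which the tool goes at most 50 mm and 8.59 degrees, less where a joint would pass 70% of its speed; a pose out of reach is approached as far as the arm can. A call with a number of a shift or a turn outside -1 to 1 is refused whole. A call with a gripper value outside its range is refused whole. The fingers move at their own pace and stop on an object; the grip force is fixed at half the most. Time passes only in rows, so rows that do not move let the fingers close, or fill a call up. It gives the time, the measured TCP pose, the force and the opening at its end, in the units of the state.
- bot.get_obs(): the state, without advancing time (a new reading comes with each control period).
- bot.camera(name): name is "scene" or "side" or "wrist"; returns (picture, depth): 400x640x3 uint8, blue, green, red; 400x640 float32, m along the optical axis (not along the pixel's ray), 0 where there is no reading.
- bot.camera_params(name): a dict with "camera_matrix" (3x3 intrinsics, pixels), "dist" ([k1, k2, p1, p2, k3] as OpenCV has them; the pictures are not rectified), "rvec" (rotation vector, rad) and "tvec" (3), from world to camera coordinates, as OpenCV has them; the wrist camera has in their place "T_tool_cam" (4x4, takes a point from camera to tool coordinates, whose origin is the TCP and whose axes are the tool frame's). Camera axes: x right, y down, z forward; pixel columns grow to the right and rows downward; lengths in m; the calibration is good to about 2 mm. A picture is of the moment at which its call begins: read the wrist's pose just before it. camera_params takes no time and is no camera call.
- bot.job_done(): hands the job in, once; it reports no verdict.
The state is a dict: "clock": time; "joint_pos": joint angles; "joint_vel": joint speeds; "tau": joint torques, N m; "eef_pos": TCP position; "tool_rot": TCP orientation; "ft_force": force on the tool from outside, world axes, zero at the start; "ft_torque": the same for the moment, N m; "grip_width": finger opening in m.
Only numpy, scipy, OpenCV 4.12 (cv2) and the standard library are available. Lean on these libraries where they do the work, as an engineer would, in place of code of your own. Each camera call takes 0.05 s, during which the arm holds its last target. There are 200 camera calls.

## Task

The lower kiln batt is already loaded with two clay fish: build the next tier over them. First stand the three tall props upright in the batt's three round sockets, then lay the slotted setter plate level on the props, squarely over the batt with its long sides along the batt's long sides, and last put the third clay fish, still lying on the table, flat in the middle of one of the plate's two solid ends. Leave the two short props where they stand, and do not shift the two fish on the batt.

Things in the scene. Friction and masses are not known exactly. Their poses are not given: they have to be found in the camera images.
- batt: Lower kiln batt, fixed: off-white slab 210 (x) x 170 (y) x 15 mm lying on the table, two clay fish on it. Origin: centre of its underside, x along its long side, z up. In its top three round flat sockets, 54 mm in diameter, 5 mm deep (floor 10 mm above the origin), centred at x, y = (66, 48), (66, -48) and (-66, 0) mm.
- setter: Setter plate: grey slab 190 (x) x 150 (y) x 12 mm, 0.36 kg, flat on the table. Origin: centre of its underside, x along its long side. Two windows through it, 60 (x) x 40 (y) mm, centred at x = 0, y = +/-30 mm; the 20 mm wide web between them, along x through the middle, is the grip, a finger in each window. Its two solid ends, 65 mm long, are centred at x = +/-62.5 mm. Symmetric.
- prop_a: Round tan fired-clay kiln prop, a tall one: a tube 36 mm in diameter and 70 mm high, standing upright with its dark bore (21 mm) up. One of three alike, interchangeable. Origin: centre of its underside, z along its axis (up).
- prop_b: Round tan fired-clay kiln prop, a tall one: a tube 36 mm in diameter and 70 mm high, standing upright with its dark bore (21 mm) up. One of three alike, interchangeable. Origin: centre of its underside, z along its axis (up).
- prop_c: Round tan fired-clay kiln prop, a tall one: a tube 36 mm in diameter and 70 mm high, standing upright with its dark bore (21 mm) up. One of three alike, interchangeable. Origin: centre of its underside, z along its axis (up).
- stub_a: Round tan fired-clay kiln prop, a short one: 36 mm in diameter and only 40 mm high, standing upright, otherwise like the tall ones. It is not needed. Origin: centre of its underside, z up.
- stub_b: Round tan fired-clay kiln prop, a short one: 36 mm in diameter and only 40 mm high, standing upright, otherwise like the tall ones. It is not needed. Origin: centre of its underside, z up.
- fish_c: Knobbly grey-brown clay fish pendant, about 50 x 46 x 16 mm and 40 g, lying flat on the table itself, not on the batt: the one still to be loaded. Grip it from above across its middle, low down. Origin: centre of its underside, x along its 50 mm side, z up.
- fish_a: Knobbly grey-brown clay fish pendant, about 49 x 47 x 17 mm, lying on the batt, its middle near x = -5, y = +45 mm in the batt's frame, already loaded. Origin: centre of its underside.
- fish_b: Knobbly grey-brown clay fish pendant, about 49 x 47 x 17 mm, lying on the batt, its middle near x = -5, y = -45 mm in the batt's frame, already loaded. Origin: centre of its underside.
Mind the look-alikes: they are no part of the job. What is shaped like the prop_b but yellow is not meant.

How it is judged:
On the way, in this order (a step that is already met when the one before it is completed fails the run):
1. the three tall props stand in the three sockets, released (((x of prop_a in the frame of batt between 0.054 and 0.078 m and y of prop_a in the frame of batt between 0.036 and 0.06 m and z of prop_a in the frame of batt between 0.0075 and 0.0125 m and angle between prop_a's own z axis and vertical below 0.05 rad) or (x of prop_b in the frame of batt between 0.054 and 0.078 m and y of prop_b in the frame of batt between 0.036 and 0.06 m and z of prop_b in the frame of batt between 0.0075 and 0.0125 m and angle between prop_b's own z axis and vertical below 0.05 rad) or (x of prop_c in the frame of batt between 0.054 and 0.078 m and y of prop_c in the frame of batt between 0.036 and 0.06 m and z of prop_c in the frame of batt between 0.0075 and 0.0125 m and angle between prop_c's own z axis and vertical below 0.05 rad)) and ((x of prop_a in the frame of batt between 0.054 and 0.078 m and y of prop_a in the frame of batt between -0.06 and -0.036 m and z of prop_a in the frame of batt between 0.0075 and 0.0125 m and angle between prop_a's own z axis and vertical below 0.05 rad) or (x of prop_b in the frame of batt between 0.054 and 0.078 m and y of prop_b in the frame of batt between -0.06 and -0.036 m and z of prop_b in the frame of batt between 0.0075 and 0.0125 m and angle between prop_b's own z axis and vertical below 0.05 rad) or (x of prop_c in the frame of batt between 0.054 and 0.078 m and y of prop_c in the frame of batt between -0.06 and -0.036 m and z of prop_c in the frame of batt between 0.0075 and 0.0125 m and angle between prop_c's own z axis and vertical below 0.05 rad)) and ((x of prop_a in the frame of batt between -0.078 and -0.054 m and y of prop_a in the frame of batt between -0.012 and 0.012 m and z of prop_a in the frame of batt between 0.0075 and 0.0125 m and angle between prop_a's own z axis and vertical below 0.05 rad) or (x of prop_b in the frame of batt between -0.078 and -0.054 m and y of prop_b in the frame of batt between -0.012 and 0.012 m and z of prop_b in the frame of batt between 0.0075 and 0.0125 m and angle between prop_b's own z axis and vertical below 0.05 rad) or (x of prop_c in the frame of batt between -0.078 and -0.054 m and y of prop_c in the frame of batt between -0.012 and 0.012 m and z of prop_c in the frame of batt between 0.0075 and 0.0125 m and angle between prop_c's own z axis and vertical below 0.05 rad)) and contact force between the fingers and prop_a below 0.1 N and contact force between the fingers and prop_b below 0.1 N and contact force between the fingers and prop_c below 0.1 N), for 0.2 s.
2. the setter plate lies level on the three props, squarely over the batt (((x of prop_a in the frame of batt between 0.054 and 0.078 m and y of prop_a in the frame of batt between 0.036 and 0.06 m and z of prop_a in the frame of batt between 0.0075 and 0.0125 m and angle between prop_a's own z axis and vertical below 0.05 rad) or (x of prop_b in the frame of batt between 0.054 and 0.078 m and y of prop_b in the frame of batt between 0.036 and 0.06 m and z of prop_b in the frame of batt between 0.0075 and 0.0125 m and angle between prop_b's own z axis and vertical below 0.05 rad) or (x of prop_c in the frame of batt between 0.054 and 0.078 m and y of prop_c in the frame of batt between 0.036 and 0.06 m and z of prop_c in the frame of batt between 0.0075 and 0.0125 m and angle between prop_c's own z axis and vertical below 0.05 rad)) and ((x of prop_a in the frame of batt between 0.054 and 0.078 m and y of prop_a in the frame of batt between -0.06 and -0.036 m and z of prop_a in the frame of batt between 0.0075 and 0.0125 m and angle between prop_a's own z axis and vertical below 0.05 rad) or (x of prop_b in the frame of batt between 0.054 and 0.078 m and y of prop_b in the frame of batt between -0.06 and -0.036 m and z of prop_b in the frame of batt between 0.0075 and 0.0125 m and angle between prop_b's own z axis and vertical below 0.05 rad) or (x of prop_c in the frame of batt between 0.054 and 0.078 m and y of prop_c in the frame of batt between -0.06 and -0.036 m and z of prop_c in the frame of batt between 0.0075 and 0.0125 m and angle between prop_c's own z axis and vertical below 0.05 rad)) and ((x of prop_a in the frame of batt between -0.078 and -0.054 m and y of prop_a in the frame of batt between -0.012 and 0.012 m and z of prop_a in the frame of batt between 0.0075 and 0.0125 m and angle between prop_a's own z axis and vertical below 0.05 rad) or (x of prop_b in the frame of batt between -0.078 and -0.054 m and y of prop_b in the frame of batt between -0.012 and 0.012 m and z of prop_b in the frame of batt between 0.0075 and 0.0125 m and angle between prop_b's own z axis and vertical below 0.05 rad) or (x of prop_c in the frame of batt between -0.078 and -0.054 m and y of prop_c in the frame of batt between -0.012 and 0.012 m and z of prop_c in the frame of batt between 0.0075 and 0.0125 m and angle between prop_c's own z axis and vertical below 0.05 rad)) and x of setter in the frame of batt between -0.015 and 0.015 m and y of setter in the frame of batt between -0.015 and 0.015 m and z of setter in the frame of batt between 0.077 and 0.083 m and angle between the x axis of setter and the x axis of batt, either way round below 0.15 rad and angle between setter's own z axis and vertical below 0.03 rad), for 0.2 s.
At the end, for the whole second after the job is handed in: A tall prop upright in each socket (within 12 mm, 3 deg); the setter plate resting on all three, level (1.7 deg), centred on the batt within 15 mm along each axis, long sides within 8.5 deg; the third fish flat on it, within 15 mm (along) and 20 mm (across) of the middle of a solid end; all at rest (all of step 2 and y of fish_c in the frame of setter between -0.02 and 0.02 m and z of fish_c in the frame of setter between 0.008 and 0.016 m and angle between fish_c's own z axis and vertical below 0.1 rad and (x of fish_c in the frame of setter between 0.0475 and 0.0775 m or x of fish_c in the frame of setter between -0.0775 and -0.0475 m) and linear speed of each of prop_a, prop_b, prop_c, setter, fish_c below 0.02 m/s); the robot touches nothing.
It fails at once if a clay fish on the batt is shifted by more than 12 mm (distance of any of fish_a, fish_b from where it was at the start of the episode above 0.012 m).
It fails at once if a short prop is moved by more than 20 mm (distance of any of stub_a, stub_b from where it was at the start of the episode above 0.02 m).
It also fails if it takes over 112 s, if anything falls off the work surface, if the arm or the gripper's body presses on something with over 40 N, if the wrist force passes 120 N, or if a joint passes its speed limit or range.

## Working session

There is one attempt and no reset: what is moved stays moved. The work goes in short steps, Python scripts to look and compute and a tool call to move; the robot and the scene stay as the last step left them, time stands still between calls to the robot, and variables do not carry over. Pictures are saved under pics/ and viewed, about 12 in all and at most 16, crops included, and the job is handed in when it is done.

Besides the shell and the picture viewer there is one more tool, called after "Request:" as name(argument=value, ...), one argument or row to a line, values as JSON. move_arm: Moves the arm, as the interface text tells. Its arguments: {"type":"object","properties":{"increments":{"type":"array"}},"required":["increments"]}

```bash
mkdir -p pics; cat > h.py <<'E'
import numpy as np, cv2
from workcell import bot
from scipy.spatial.transform import Rotation as R
def ext(name):
    p=bot.camera_params(name); K=np.array(p["camera_matrix"]);d=np.array(p["dist"])
    if name=="wrist":
        o=bot.get_obs(); T=np.eye(4);T[:3,:3]=R.from_quat(o["tool_rot"]).as_matrix();T[:3,3]=o["eef_pos"]
        W=T@np.array(p["T_tool_cam"])
    else:
        M=np.eye(4);M[:3,:3]=cv2.Rodrigues(np.array(p["rvec"],float))[0];M[:3,3]=np.ravel(p["tvec"]);W=np.linalg.inv(M)
    return K,d,W
def shot(name,f=None):
    K,d,W=ext(name); im,dep=bot.camera(name)
    if f: cv2.imwrite("pics/"+f+".png",im)
    return im,dep,K,d,W
def onplane(uv,z,K,d,W):
    uv=np.array(uv,float).reshape(-1,1,2); n=cv2.undistortPoints(uv,K,d).reshape(-1,2)
    r=np.c_[n,np.ones(len(n))]@W[:3,:3].T; c=W[:3,3]
    return c+r*((z-c[2])/r[:,2])[:,None]
def cloud(dep,K,d,W):
    h,w=dep.shape; g=np.stack(np.meshgrid(np.arange(w),np.arange(h)),-1).astype(float).reshape(-1,1,2)
    n=cv2.undistortPoints(g,K,d).reshape(-1,2); z=dep.reshape(-1,1)
    P=(np.c_[n,np.ones(len(n))]*z)@W[:3,:3].T+W[:3,3]
    P[z[:,0]==0]=np.nan
    return P.reshape(h,w,3)
E
python3 - <<'E'
from h import *
o=bot.get_obs(); print(o)
for n in ("scene","side","wrist"):
    im,dep,K,d,W=shot(n,n+"0"); print(n,K[0,0],W.round(3).tolist(),(dep>0).mean())
    np.savez("/tmp/"+n+".npz",im=im,dep=dep,K=K,d=d,W=W)
E
```

```text
{'clock': 0.0, 'joint_pos': array([1.31097793e+00, 2.41403128e-01, 3.71835521e-03, 1.33519311e+00,
       1.43907667e-05, 1.57078673e+00]), 'joint_vel': array([ 0.00037598,  0.00043442, -0.00027095, -0.0016725 ,  0.00052828,
        0.00201353]), 'tau': array([ 1.01677135e-03, -3.72323442e+01,  2.52405113e+01,  1.70543266e-02,
        4.96004304e-05, -6.75572494e-06]), 'eef_pos': array([0.12828583, 0.48260825, 0.23041563]), 'tool_rot': array([ 0.7018776 , -0.09169849,  0.09149772, -0.70041944]), 'ft_force': array([-0.79210327,  0.16883609, -0.0488256 ]), 'ft_torque': array([ 0.03531705,  0.0133225 , -0.0180506 ]), 'grip_width': 0.08531652554594889}
scene 498.11007712462845 [[0.831, -0.214, 0.513, -0.132], [-0.556, -0.344, 0.757, -0.936], [0.014, -0.914, -0.405, 0.574], [0.0, 0.0, 0.0, 1.0]] 0.99587109375
side 447.5486214193846 [[-0.974, -0.094, 0.208, 0.318], [-0.227, 0.497, -0.838, 0.88], [-0.025, -0.863, -0.505, 0.559], [0.0, 0.0, 0.0, 1.0]] 0.9959140625
wrist 334.7529815187937 [[0.258, 0.918, 0.3, 0.052], [0.966, -0.244, -0.082, 0.505], [-0.002, 0.311, -0.95, 0.372], [0.0, 0.0, 0.0, 1.0]] 0.99580078125
```

View pics/scene0.png

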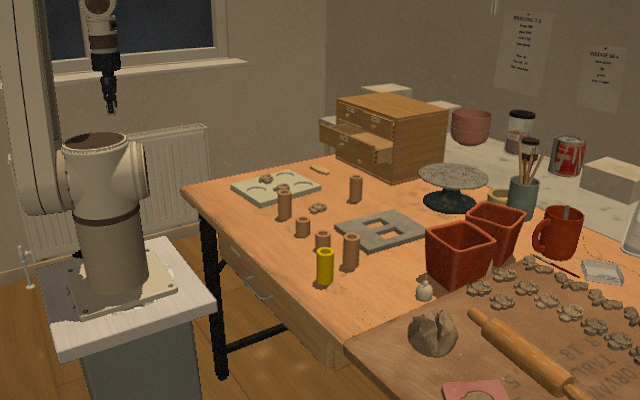

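View pics/side0.png

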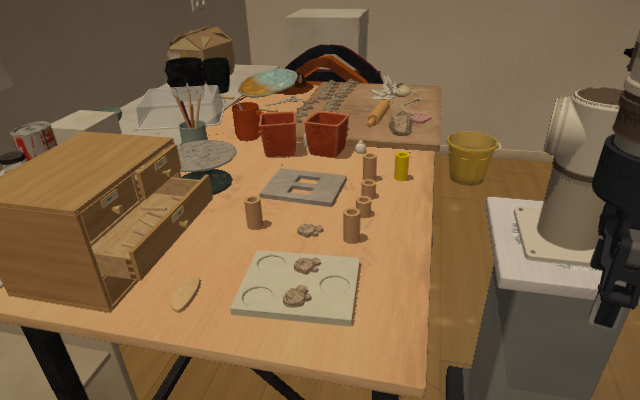

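Scene view: the batt is at (275,187) and the setter at (382,230). Tall tan props stand at (285,205), (355,188) and (350,252), and short ones at (302,227) and (322,241). The yellow look-alike at (325,266) is not meant. The loose fish is at (317,208). The side view agrees: tall props at (254,212), (352,225) and (370,167), short ones at (364,207) and (369,188), yellow at (402,166). Next I measure from depth and confirm with one enlarged crop.

```bash
python3 - <<'E'
from h import *
S={n:dict(np.load(f"/tmp/{n}.npz")) for n in("scene","side")}
cl={}
for n,s in S.items():
    cl[n]=cloud(s["dep"],s["K"],s["d"],s["W"])
    P=cl[n]; hsv=cv2.cvtColor(s["im"],cv2.COLOR_BGR2HSV)
    tops={"scene":[(285,192),(355,178),(350,237),(302,219),(322,234),(325,251)],"side":[(352,212),(254,200),(370,156),(364,200),(369,182),(402,155)]}[n]
    for (u,v) in tops:
        # points within a window, above table; use upper part
        w=P[v-14:v+60,u-22:u+22].reshape(-1,3); ref=P[v+10,u]
        w=w[np.linalg.norm(w[:,:2]-ref[:2],axis=1)<.05]
        zt=np.nanpercentile(w[:,2],97); t=w[(w[:,2]>zt-.006)]
        c,r=cv2.minEnclosingCircle(t[:,:2].astype(np.float32)); 
        print(n,(u,v),"ztop",zt.round(4),"top mean",t[:,:2].mean(0).round(4),"circ",np.round(c,4),round(r,4),len(t))
# batt and setter: rectangle by height bands
def rect(P,im,lo,hi,box):
    m=(P[...,2]>lo)&(P[...,2]<hi)&(P[...,0]>box[0])&(P[...,0]<box[1])&(P[...,1]>box[2])&(P[...,1]<box[3])
    q=P[m][:,:2].astype(np.float32); return m,q,cv2.minAreaRect(q)
for n,s in S.items():
    P=cl[n]
    for nm,(u,v) in {"batt":{"scene":(300,193),"side":(300,285)}[n],"setter":{"scene":(350,228),"side":(285,185)}[n]}.items() if False else [("batt",(290,186) if n=="scene" else (280,283)),("setter",(355,230) if n=="scene" else (278,186))]:
        print(n,nm,P[v,u].round(4))
A=np.hstack([cv2.resize(S["scene"]["im"][160:290,225:435],None,fx=1.9,fy=3,interpolation=2)[:390],cv2.resize(S["side"]["im"][140:270,235:445],None,fx=1.9,fy=3,interpolation=2)])
cv2.imwrite("pics/crop1.png",A)
E
```

```text
scene (285, 192) ztop 0.0683 top mean [0.4467 0.0881] circ [0.4486 0.0909] 0.0202 82
scene (355, 178) ztop 0.0685 top mean [0.6703 0.0776] circ [0.6736 0.0798] 0.0225 68
scene (350, 237) ztop 0.0688 top mean [ 0.4478 -0.1971] circ [ 0.4477 -0.1959] 0.0193 125
scene (302, 219) ztop 0.0387 top mean [ 0.4367 -0.0173] circ [ 0.4371 -0.0156] 0.0199 100
scene (322, 234) ztop 0.0392 top mean [ 0.437  -0.1038] circ [ 0.4368 -0.1022] 0.02 103
scene (325, 251) ztop 0.0705 top mean [ 0.3654 -0.2188] circ [ 0.3664 -0.2167] 0.0188 151
side (352, 212) ztop 0.0704 top mean [0.4472 0.0968] circ [0.4466 0.0949] 0.019 143
side (254, 200) ztop 0.0702 top mean [0.6708 0.0861] circ [0.672  0.0856] 0.0194 124
side (370, 156) ztop 0.0704 top mean [ 0.4479 -0.1897] circ [ 0.4484 -0.1904] 0.019 81
side (364, 200) ztop 0.0408 top mean [ 0.4369 -0.0099] circ [ 0.4381 -0.0111] 0.0192 107
side (369, 182) ztop 0.0408 top mean [ 0.4375 -0.0965] circ [ 0.44   -0.0985] 0.0223 94
side (402, 155) ztop 0.0702 top mean [ 0.3652 -0.2105] circ [ 0.3665 -0.2123] 0.0197 87
scene batt [0.5482 0.2296 0.015 ]
scene setter [ 0.5472 -0.0854  0.0093]
side batt [0.548  0.2814 0.0174]
side setter [ 0.6714 -0.0893  0.0116]
```

View pics/crop1.png

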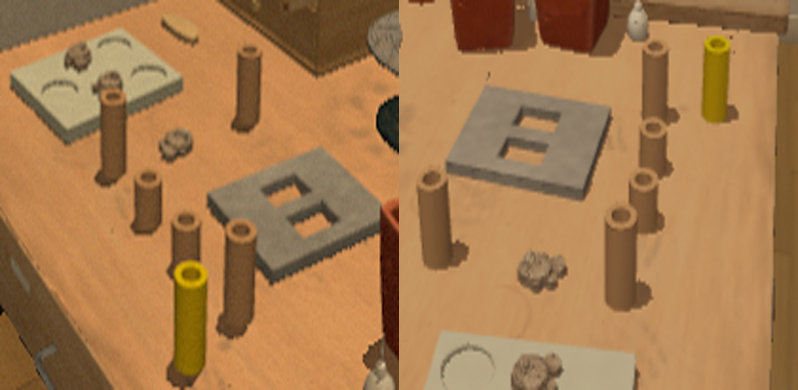

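View pics/wrist0.png

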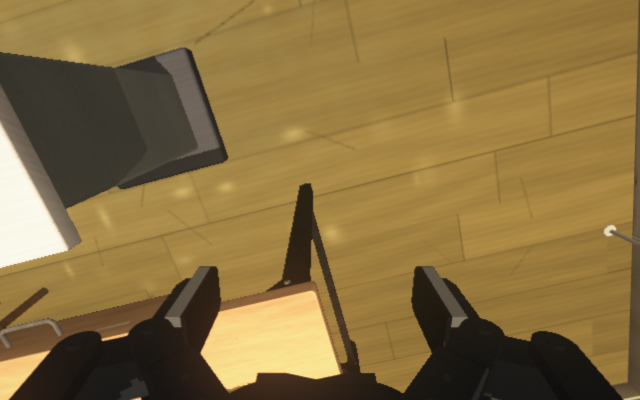

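The crop confirms it: the three tall tan tubes are the tall props, the two short ones are the stubs, and the yellow tube (crop 190,320 and 716,80) is a different colour and gets left alone. Now the poses of the batt, setter and fish.

```bash
python3 - <<'E'
from h import *
for n in("scene","side"):
    s=dict(np.load(f"/tmp/{n}.npz")); P=cloud(s["dep"],s["K"],s["d"],s["W"]); hsv=cv2.cvtColor(s["im"],cv2.COLOR_BGR2HSV)
    seeds={"batt":((290,186) if n=="scene" else (280,283),.015),"setter":((355,230) if n=="scene" else (278,186),.012)}
    for nm,(uv,zt) in seeds.items():
        u,v=uv; print(n,nm,"hsv",hsv[v,u],"table",hsv[250 if n=="side" else 210,300 if n=="side" else 400])
        m=((hsv[...,1]<90)&(P[...,2]<.03)&(P[...,2]>-.01)).astype(np.uint8)
        m=cv2.morphologyEx(m,cv2.MORPH_CLOSE,np.ones((3,3)))
        k,lab=cv2.connectedComponents(m); c=(lab==lab[v,u])
        Q=onplane(np.argwhere(c)[:,::-1],zt,s["K"],s["d"],s["W"])
        hull=cv2.convexHull(np.argwhere(c)[:,::-1].astype(np.int32))
        ap=cv2.approxPolyDP(hull,4,True).reshape(-1,2)
        print(" poly",[(tuple(int(i) for i in a),b.round(4).tolist()) for a,b in zip(ap,onplane(ap,zt,s["K"],s["d"],s["W"])[:,:2])])
        t=P[c]; t=t[(t[:,2]>zt-.004)&(t[:,2]<zt+.006)]
        r=cv2.minAreaRect(t[:,:2].astype(np.float32)); print(" depth rect",np.round(r[0],4),np.round(r[1],4),round(r[2],2),c.sum())
    u,v=(317,208) if n=="scene" else (308,230)
    m=((P[...,2]>.005)&(P[...,2]<.03)); k,lab=cv2.connectedComponents(m.astype(np.uint8))
    w=np.zeros_like(m); w[v-12:v+12,u-18:u+18]=1; t=P[m&w.astype(bool)]
    r=cv2.minAreaRect(t[:,:2].astype(np.float32)); print(n,"fish",r,len(t),t[:,2].max())
o=bot.get_obs(); M=R.from_quat(o["tool_rot"]).as_matrix(); print(M.round(3))
E
```

```text
scene batt hsv [ 21  81 194] table [ 15 150 206]
 poly [((320, 189), [0.6102, 0.1643]), ((259, 206), [0.4071, 0.1531]), ((231, 184), [0.4081, 0.3349]), ((289, 170), [0.6127, 0.3454])]
 depth rect [0.5177 0.2623] [0.2127 0.1741] 3.92 1541
scene setter hsv [ 18  81 139] table [ 15 150 206]
 poly [((424, 236), [0.6655, -0.2037]), ((367, 253), [0.499, -0.1928]), ((335, 224), [0.5213, -0.0369]), ((393, 209), [0.7038, -0.0474]), ((422, 226), [0.699, -0.1625])]
 depth rect [ 0.6073 -0.1143] [0.1537 0.194 ] 87.05 2036
scene fish ((0.5433603525161743, 0.07883694767951965), (0.0411868654191494, 0.04613889008760452), 72.57917785644531) 105 0.016338039484900868
side batt hsv [ 21  68 183] table [ 15 132 183]
 poly [((359, 258), [0.418, 0.1758]), ((350, 325), [0.4048, 0.3555]), ((231, 313), [0.6077, 0.3697]), ((258, 250), [0.6244, 0.1897])]
 depth rect [0.5159 0.2674] [0.2104 0.174 ] 4.34 6840
side setter hsv [ 17  70 145] table [ 15 132 183]
 poly [((345, 176), [0.5107, -0.1757]), ((331, 205), [0.5161, -0.0197]), ((260, 196), [0.6993, -0.0297]), ((280, 169), [0.6964, -0.1854])]
 depth rect [ 0.6075 -0.1095] [0.1561 0.1926] 86.38 2053
side fish ((0.5412326455116272, 0.08515842258930206), (0.054756976664066315, 0.03950534388422966), 23.875347137451172) 225 0.01790862083148448
[[ 0.966 -0.     0.257]
 [-0.257 -0.002  0.966]
 [-0.    -1.    -0.002]]
```

Request:
move_arm(
  increments=[
    {"grip":0,"linear":[0.2,0,-0.14],"twist":0},
    {"grip":0,"linear":[0.2,0,-0.14],"twist":0},
    {"grip":0,"linear":[0.2,0,-0.14],"twist":0},
    {"grip":0,"linear":[0.2,0,-0.14],"twist":0},
    {"grip":0,"linear":[0,0,0],"twist":0},
  ],
)

```text
clock: 0.65
eef_pos: [0.2571, 0.3297, 0.2282]
tool_rot: [0.703, -0.09, 0.089, -0.7]
ft_force: [0.2, 1.2, -0.7]
grip_width: 0.0853
```

```bash
cat > go.py <<'E'
from h import *
import sys
# usage: go.py x y z heading_deg(of tool z)   -> increments left (units), twist first
x,y,z,hd=map(float,sys.argv[1:5]); o=bot.get_obs(); M=R.from_quat(o["tool_rot"]).as_matrix()
h0=np.degrees(np.arctan2(M[1,2],M[0,2])); d=np.array([x,y,z])-o["eef_pos"]
tw=-np.radians((hd-h0+90)%180-90)/2
Mf=R.from_rotvec([0,-2*tw,0]).as_matrix()
print("t",round(o["clock"],2),"pos",o["eef_pos"].round(4),"head",h0.round(2),"tiltdown",M[:,1].round(3),"w",round(o["grip_width"],4))
print("twist units",tw.round(3),"| lin units now-frame",(M.T@d/.2).round(3),"| after-twist frame",(R.from_rotvec([0,0,0]).as_matrix()@(M@R.from_rotvec([0,2*tw,0]).as_matrix()).T@d/.2).round(3),"q6",o["joint_pos"].round(2))
E
python3 go.py .4476 .093 .16 94.1
```

```text
t 0.65 pos [0.2571 0.3297 0.2282] head 75.44 tiltdown [-0.001 -0.004 -1.   ] w 0.0853
twist units -0.163 | lin units now-frame [ 1.22   0.345 -0.904] | after-twist frame [ 0.866  0.345 -1.247] q6 [ 0.91  0.08 -0.19  1.3  -0.    1.16]
```

Request:
move_arm(
  increments=[
    {"grip":0,"linear":[0.2,0,-0.15],"twist":0},
    {"grip":0,"linear":[0.2,0,-0.15],"twist":0},
    {"grip":0,"linear":[0.2,0,-0.15],"twist":0},
    {"grip":0,"linear":[0.2,0,-0.15],"twist":0},
    {"grip":0,"linear":[0.2,0,-0.15],"twist":0},
  ],
)

```text
clock: 1.15
eef_pos: [0.4112, 0.14, 0.2281]
tool_rot: [0.702, -0.085, 0.084, -0.702]
ft_force: [1.5, 0.0, 0.5]
grip_width: 0.085
```

Request:
move_arm(
  increments=[
    {"grip":0,"linear":[0,0.05,0],"twist":-0.055},
    {"grip":0,"linear":[0,0.05,0],"twist":-0.055},
    {"grip":0,"linear":[0,0.05,0],"twist":-0.055},
    {"grip":0,"linear":[0,0,0],"twist":0},
    {"grip":0,"linear":[0,0,0],"twist":0},
  ],
)

```text
clock: 1.65
eef_pos: [0.4155, 0.1359, 0.1964]
tool_rot: [-0.706, -0.03, 0.031, 0.706]
ft_force: [0.0, -0.2, 0.7]
grip_width: 0.0853
```

```bash
python3 go.py .4476 .093 .11 94.1; python3 - <<'E'
from h import *
im,dep,K,d,W=shot("wrist","w1"); np.savez("/tmp/w1.npz",im=im,dep=dep,K=K,d=d,W=W)
E
```

```text
t 1.65 pos [0.4155 0.1359 0.1964] head 94.96 tiltdown [-0.001  0.    -1.   ] w 0.0853
twist units 0.007 | lin units now-frame [ 0.142  0.432 -0.228] | after-twist frame [ 0.145  0.432 -0.226] q6 [ 0.32  0.14 -0.22  1.22  0.    0.23]
```

View pics/w1.png

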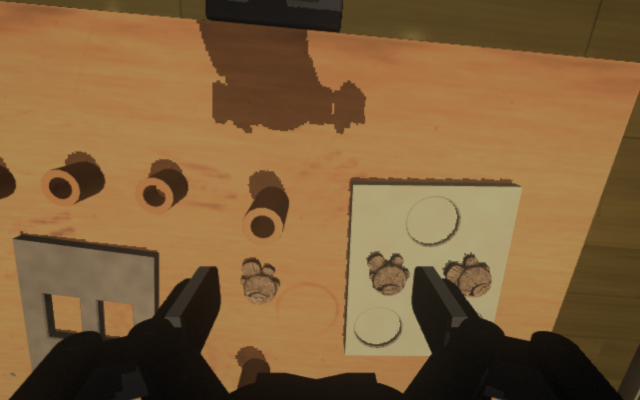

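Wrist view: prop P1's bore is at (263,226). Batt corners are at (352,183), (519,186) and (345,355), with sockets at (432,220) and (377,326). The loose fish is at (260,280). I cast these to world.

```bash
python3 - <<'E'
from h import *
s=dict(np.load("/tmp/w1.npz")); a=(s["K"],s["d"],s["W"])
for n,uv,z in [("P1",(263,224),.07),("S3",(432,220),.015),("S2",(377,326),.015),("c(-,-)",(352,183),.015),("c(-,+)",(519,186),.015),("c(+,-)",(345,355),.015),("stub1",(155,194),.04),("stub2",(61,188),.04),("fish",(260,282),.01),("setter",(158,252),.012),("setter2",(18,237),.012)]:
    print(n,onplane(uv,z,*a)[0].round(4))
P=cloud(s["dep"],*a); print("batt z",P[240,365],"table z",P[150,150], "prop top",np.nanmax(P[195:245,240:290,2]))
m=(P[240-40:320,225:300,2]>.006)&(P[200:320,225:300,2]<.03)
q=P[200:320,225:300][m]; q=q[(q[:,0]>.5)&(q[:,0]<.6)]; print(cv2.minAreaRect(q[:,:2].astype(np.float32)),q[:,2].max())
E
```

```text
P1 [0.446  0.0941 0.07  ]
S3 [0.449  0.2604 0.015 ]
S2 [0.5835 0.2224 0.015 ]
c(-,-) [0.417  0.1734 0.015 ]
c(-,+) [0.4057 0.3403 0.015 ]
c(+,-) [0.6278 0.1902 0.015 ]
stub1 [ 0.4369 -0.0112  0.04  ]
stub2 [ 0.4385 -0.0977  0.04  ]
fish [0.5403 0.0852 0.01  ]
setter [ 0.5117 -0.0253  0.012 ]
setter2 [ 0.5068 -0.173   0.012 ]
batt z [0.47771931 0.19458863 0.0139962 ] table z [ 0.40406412 -0.03259455 -0.00066905] prop top 0.07139185644645579
((0.5419190526008606, 0.08309966325759888), (0.054045017808675766, 0.04132448509335518), 21.47281837463379) 0.016547207801743846
```

Request:
move_arm(
  increments=[
    {"grip":0,"linear":[0.07,0.15,-0.11],"twist":0.007},
    {"grip":0,"linear":[0.07,0.15,-0.11],"twist":0},
    {"grip":0,"linear":[0,0.1,0],"twist":0},
    {"grip":0,"linear":[0,0,0],"twist":0},
    {"grip":0,"linear":[0,0,0],"twist":0},
  ],
)

```text
clock: 2.2
eef_pos: [0.4512, 0.0971, 0.1185]
tool_rot: [-0.706, -0.028, 0.022, 0.708]
ft_force: [0.7, 0.7, 0.3]
grip_width: 0.0854
```

```bash
python3 go.py .4468 .0938 .03 94.1
```

```text
t 2.2 pos [0.4512 0.0971 0.1185] head 94.09 tiltdown [ 0.008  0.003 -1.   ] w 0.0854
twist units -0.0 | lin units now-frame [-0.027  0.443 -0.016] | after-twist frame [-0.027  0.443 -0.016] q6 [ 0.21  0.24 -0.3   1.02  0.    0.14]
```

Request:
move_arm(
  increments=[
    {"grip":0,"linear":[-0.025,0.15,-0.015],"twist":0},
    {"grip":0,"linear":[0,0.15,0],"twist":0},
    {"grip":0,"linear":[0,0.13,0],"twist":0},
    {"grip":1,"linear":[0,0,0],"twist":0},
    {"grip":1,"linear":[0,0,0],"twist":0},
  ],
)

```text
clock: 2.7
eef_pos: [0.4542, 0.0984, 0.0393]
tool_rot: [-0.704, -0.035, 0.018, 0.709]
ft_force: [-0.3, 0.2, 0.2]
grip_width: 0.0588
```

Request:
move_arm(
  increments=[
    {"grip":1,"linear":[0,0,0],"twist":0},
    {"grip":1,"linear":[0,0,0],"twist":0},
    {"grip":1,"linear":[0,0,0],"twist":0},
    {"grip":1,"linear":[0,0,0],"twist":0},
    {"grip":1,"linear":[0,0,0],"twist":0},
  ],
)

```text
clock: 3.2
eef_pos: [0.4582, 0.0998, 0.0451]
tool_rot: [-0.704, -0.038, 0.014, 0.709]
ft_force: [0.2, -0.3, -1.1]
grip_width: 0.0344
```

```bash
python3 go.py .4495 .2604 .12 94.1
```

```text
t 3.2 pos [0.4582 0.0998 0.0451] head 94.26 tiltdown [ 0.034  0.009 -0.999] w 0.0344
twist units 0.001 | lin units now-frame [ 0.029 -0.368  0.806] | after-twist frame [ 0.027 -0.368  0.807] q6 [ 0.21  0.33 -0.41  0.8   0.    0.14]
```

Request:
move_arm(
  increments=[
    {"grip":1,"linear":[0,-0.13,0],"twist":0},
    {"grip":1,"linear":[0,-0.13,0],"twist":0},
    {"grip":1,"linear":[0,-0.13,0],"twist":0},
    {"grip":1,"linear":[0,0,0],"twist":0},
    {"grip":1,"linear":[0,0,0],"twist":0},
  ],
)

```text
clock: 3.7
eef_pos: [0.4539, 0.0986, 0.1246]
tool_rot: [-0.704, -0.037, 0.015, 0.709]
ft_force: [-0.2, 0.5, -1.9]
grip_width: 0.0347
```

```bash
python3 go.py .4495 .2604 .13 94.1
```

```text
t 3.7 pos [0.4539 0.0986 0.1246] head 94.23 tiltdown [ 0.03   0.009 -1.   ] w 0.0347
twist units 0.001 | lin units now-frame [ 0.038 -0.021  0.809] | after-twist frame [ 0.036 -0.021  0.809] q6 [ 0.21  0.23 -0.31  1.01  0.    0.14]
```

Request:
move_arm(
  increments=[
    {"grip":1,"linear":[0,0,0],"twist":0},
    {"grip":1,"linear":[0,0,0],"twist":0},
    {"grip":1,"linear":[0,0,0],"twist":0},
    {"grip":1,"linear":[0,0,0],"twist":0},
    {"grip":1,"linear":[0,0,0],"twist":0},
  ],
)

```text
clock: 4.2
eef_pos: [0.4513, 0.098, 0.1207]
tool_rot: [-0.704, -0.034, 0.018, 0.709]
ft_force: [0.5, 0.2, -1.2]
grip_width: 0.0345
```

```bash
python3 go.py .4495 .2604 .13 94.1
```

```text
t 4.2 pos [0.4513 0.098  0.1207] head 94.22 tiltdown [ 0.023  0.007 -1.   ] w 0.0345
twist units 0.001 | lin units now-frame [ 0.052 -0.041  0.811] | after-twist frame [ 0.05  -0.041  0.811] q6 [ 0.21  0.23 -0.31  1.    0.    0.14]
```

Request:
move_arm(
  increments=[
    {"grip":1,"linear":[0.012,-0.01,0.2],"twist":0},
    {"grip":1,"linear":[0.012,-0.01,0.2],"twist":0},
    {"grip":1,"linear":[0.012,-0.01,0.2],"twist":0},
    {"grip":1,"linear":[0.012,-0.01,0.2],"twist":0},
    {"grip":1,"linear":[0,0,0],"twist":0},
  ],
)

```text
clock: 4.7
eef_pos: [0.4499, 0.2621, 0.1286]
tool_rot: [-0.705, -0.031, 0.016, 0.709]
ft_force: [0.2, -0.5, -1.0]
grip_width: 0.0343
```

```bash
python3 go.py .4495 .2604 .065 94.1
```

```text
t 4.7 pos [0.4499 0.2621 0.1286] head 93.83 tiltdown [ 0.022  0.006 -1.   ] w 0.0343
twist units -0.002 | lin units now-frame [-0.01   0.318 -0.01 ] | after-twist frame [-0.01   0.318 -0.01 ] q6 [ 0.53  0.33 -0.15  1.07 -0.01  0.46]
```

```bash
python3 - <<'E'
from h import *
im,dep,K,d,W=shot("wrist","w2")
P=cloud(dep,K,d,W); o=bot.get_obs(); rel=P-o["eef_pos"]
hsv=cv2.cvtColor(im,cv2.COLOR_BGR2HSV)
m=(np.abs(rel[...,1])<.03)&(np.abs(rel[...,0])<.05)&(rel[...,2]>-.08)&(rel[...,2]<.035)&(hsv[...,1]>70)
q=rel[m]; print(len(q)); 
for a,b in((-.05,-.03),(-.03,0),(0,.02),(.02,.028),(.028,.035)):
    t=q[(q[:,2]>a)&(q[:,2]<b)]; print(a,len(t),t.min(0).round(4) if len(t) else "",t.max(0).round(4) if len(t) else "")
E
```

```text
11236
-0.05 334 [-0.0248 -0.0177 -0.0419] [-0.007   0.0159 -0.03  ]
-0.03 1491 [-0.0249 -0.0173 -0.0299] [ 0.0048  0.0193 -0.    ]
0 3154 [-0.0249 -0.0282  0.    ] [0.0126 0.03   0.02  ]
0.02 3194 [-0.0248 -0.0282  0.02  ] [0.0129 0.03   0.028 ]
0.028 3063 [-0.0248 -0.0281  0.028 ] [0.0117 0.03   0.035 ]
```

View pics/w2.png

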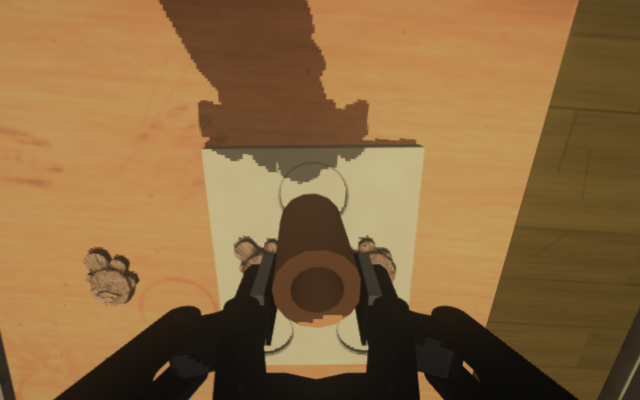

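Request:
move_arm(
  increments=[
    {"grip":1,"linear":[0.01,0.1,-0.008],"twist":0},
    {"grip":1,"linear":[0,0.1,0],"twist":0},
    {"grip":1,"linear":[0,0.08,0],"twist":0},
    {"grip":1,"linear":[0,0,0],"twist":0},
    {"grip":1,"linear":[0,0,0],"twist":0},
  ],
)

```text
clock: 5.25
eef_pos: [0.4521, 0.2544, 0.0701]
tool_rot: [-0.707, -0.029, 0.016, 0.707]
ft_force: [-1.0, 0.1, -0.4]
grip_width: 0.0344
```

```bash
python3 go.py .456 .2604 .055 94.1
```

```text
t 5.25 pos [0.4521 0.2544 0.0701] head 93.61 tiltdown [ 0.019  0.001 -1.   ] w 0.0344
twist units -0.004 | lin units now-frame [0.02  0.076 0.029] | after-twist frame [0.02  0.076 0.028] q6 [ 0.52  0.39 -0.23  0.93 -0.01  0.45]
```

Request:
move_arm(
  increments=[
    {"grip":1,"linear":[0.02,0.03,0.03],"twist":0},
    {"grip":1,"linear":[0,0.02,0],"twist":0},
    {"grip":1,"linear":[0,0.01,0],"twist":0},
    {"grip":1,"linear":[0,0,0],"twist":0},
    {"grip":1,"linear":[0,0,0],"twist":0},
  ],
)

```text
clock: 5.75
eef_pos: [0.4582, 0.2611, 0.0598]
tool_rot: [-0.706, -0.03, 0.014, 0.707]
ft_force: [-0.1, 0.8, -1.5]
grip_width: 0.035
```

```bash
python3 go.py .456 .2604 .055 94.1; python3 -c "
from h import *
print(bot.get_obs()['ft_force'])"
```

```text
t 5.75 pos [0.4582 0.2611 0.0598] head 93.52 tiltdown [ 0.023  0.003 -1.   ] w 0.035
twist units -0.005 | lin units now-frame [-0.012  0.024 -0.003] | after-twist frame [-0.012  0.024 -0.003] q6 [ 0.52  0.42 -0.22  0.91 -0.01  0.46]
[-0.14100888  0.84295853 -1.50465966]
```

Request:
move_arm(
  increments=[
    {"grip":1,"linear":[-0.01,0.02,0],"twist":0},
    {"grip":1,"linear":[0,0.02,0],"twist":0},
    {"grip":1,"linear":[0,0.015,0],"twist":0},
    {"grip":1,"linear":[0,0,0],"twist":0},
    {"grip":1,"linear":[0,0,0],"twist":0},
  ],
)

```text
clock: 6.25
eef_pos: [0.4585, 0.2617, 0.0525]
tool_rot: [-0.705, -0.032, 0.011, 0.708]
ft_force: [0.6, 0.1, -0.3]
grip_width: 0.0345
```

```bash
python3 go.py .456 .2604 .055 94.1; python3 -c "
from h import *
print(bot.get_obs()['ft_force'])"
```

```text
t 6.25 pos [0.4585 0.2617 0.0525] head 93.52 tiltdown [ 0.029  0.005 -1.   ] w 0.0345
twist units -0.005 | lin units now-frame [-0.013 -0.013 -0.006] | after-twist frame [-0.013 -0.013 -0.005] q6 [ 0.52  0.42 -0.24  0.88 -0.01  0.46]
[ 0.59531363  0.13759438 -0.25724205]
```

Request:
move_arm(
  increments=[
    {"grip":1,"linear":[-0.01,0.015,0],"twist":0},
    {"grip":1,"linear":[0,0.005,0],"twist":0},
    {"grip":0.2,"linear":[0,0,0],"twist":0},
    {"grip":0.2,"linear":[0,0,0],"twist":0},
    {"grip":0.2,"linear":[0,0,0],"twist":0},
  ],
)

```text
clock: 6.75
eef_pos: [0.4582, 0.2618, 0.0507]
tool_rot: [-0.705, -0.034, 0.009, 0.708]
ft_force: [-0.7, -0.2, 0.4]
grip_width: 0.0684
```

```bash
python3 go.py .456 .2604 .055 94.1; python3 -c "
from h import *
print(bot.get_obs()['ft_force'])"
```

```text
t 6.75 pos [0.4582 0.2618 0.0507] head 93.5 tiltdown [ 0.034  0.005 -0.999] w 0.0684
twist units -0.005 | lin units now-frame [-0.011 -0.022 -0.006] | after-twist frame [-0.011 -0.022 -0.006] q6 [ 0.53  0.42 -0.24  0.87 -0.01  0.47]
[-0.74567244 -0.22579635  0.35336775]
```

Request:
move_arm(
  increments=[
    {"grip":0,"linear":[0,-0.15,0],"twist":0},
    {"grip":0,"linear":[0,-0.2,0],"twist":0},
    {"grip":0,"linear":[0,-0.1,0],"twist":0},
    {"grip":0,"linear":[0.15,0,-0.15],"twist":0},
    {"grip":0,"linear":[0.17,0,-0.16],"twist":0},
  ],
)

```text
clock: 7.25
eef_pos: [0.5189, 0.2055, 0.1426]
tool_rot: [-0.706, -0.035, 0.016, 0.707]
ft_force: [0.7, 0.5, 0.3]
grip_width: 0.0857
```

Request:
move_arm(
  increments=[
    {"grip":0,"linear":[0.17,0,-0.16],"twist":0},
    {"grip":0,"linear":[0.17,0,-0.16],"twist":0},
    {"grip":0,"linear":[0.17,0,-0.16],"twist":0},
    {"grip":0,"linear":[0,0,0],"twist":0},
    {"grip":0,"linear":[0,0,0],"twist":0},
  ],
)

```text
clock: 7.75
eef_pos: [0.6347, 0.1098, 0.1424]
tool_rot: [-0.706, -0.033, 0.014, 0.707]
ft_force: [0.2, 0.2, 0.3]
grip_width: 0.0856
```

```bash
cat > prop.py <<'E'
from h import *
import sys
# prop tops near given guesses, from depth of scene/side: top-slice circle centres
def tops(names,guess,zt):
    out={}
    for n in names:
        im,dep,K,d,W=shot(n); P=cloud(dep,K,d,W)
        for g in guess:
            m=(np.linalg.norm(P[...,:2]-np.array(g),axis=-1)<.04)&(np.abs(P[...,2]-zt)<.005); q=P[m]
            if len(q)>20: out[(n,g)]=(np.round(cv2.minEnclosingCircle(q[:,:2].astype(np.float32))[0],4),np.percentile(q[:,2],95).round(4),len(q))
    return out
if __name__=="__main__":
    for k,v in tops(["scene","side"],[(.4495,.2604)],.08).items(): print(k,v)
E
python3 prop.py; python3 go.py .6728 .0827 .12 94.1; python3 - <<'E'
from h import *
im,dep,K,d,W=shot("wrist","w3"); P=cloud(dep,K,d,W)
m=(np.linalg.norm(P[...,:2]-[.672,.083],axis=-1)<.04)&(np.abs(P[...,2]-.07)<.006); q=P[m]; print(len(q),q.min(0) if len(q) else "",q.max(0) if len(q) else "")
E
```

```text
('scene', (0.4495, 0.2604)) (array([0.452 , 0.2568]), np.float64(0.0797), 51)
('side', (0.4495, 0.2604)) (array([0.4497, 0.2627]), np.float64(0.0814), 195)
t 7.85 pos [0.6339 0.1107 0.1427] head 93.96 tiltdown [ 0.027  0.003 -1.   ] w 0.085
twist units -0.001 | lin units now-frame [ 0.181  0.118 -0.153] | after-twist frame [ 0.181  0.118 -0.154] q6 [ 0.17  0.55  0.24  1.23 -0.    0.1 ]
1344 [0.65431713 0.065497   0.06402417] [0.69049021 0.1006026  0.07153173]
```

Request:
move_arm(
  increments=[
    {"grip":0,"linear":[0.08,0.02,-0.075],"twist":0},
    {"grip":0,"linear":[0.08,0.05,-0.07],"twist":0},
    {"grip":0,"linear":[0,0.05,0],"twist":0},
    {"grip":0,"linear":[0,0,0],"twist":0},
    {"grip":0,"linear":[0,0,0],"twist":0},
  ],
)

```text
clock: 8.4
eef_pos: [0.6641, 0.0915, 0.1207]
tool_rot: [-0.705, -0.037, 0.02, 0.708]
ft_force: [-0.3, 0.1, -0.2]
grip_width: 0.0852
```

```bash
python3 go.py .6724 .083 .032 94.1
```

```text
t 8.4 pos [0.6641 0.0915 0.1207] head 94.62 tiltdown [ 0.025  0.004 -1.   ] w 0.0852
twist units 0.004 | lin units now-frame [ 0.027  0.444 -0.047] | after-twist frame [ 0.027  0.444 -0.046] q6 [0.14 0.62 0.3  1.22 0.   0.06]
```

Request:
move_arm(
  increments=[
    {"grip":0,"linear":[0.015,0.14,-0.045],"twist":0},
    {"grip":0,"linear":[0,0.15,0],"twist":0},
    {"grip":0,"linear":[0,0.13,0],"twist":0},
    {"grip":0,"linear":[0,0.02,0],"twist":0},
    {"grip":0,"linear":[0,0,0],"twist":0},
  ],
)

```text
clock: 8.9
eef_pos: [0.6691, 0.0887, 0.0361]
tool_rot: [-0.705, -0.042, 0.02, 0.708]
ft_force: [1.2, -0.0, 1.2]
grip_width: 0.0855
```

```bash
python3 go.py .6724 .083 .032 94.1
```

```text
t 8.9 pos [0.6691 0.0887 0.0361] head 95.03 tiltdown [ 0.031  0.006 -1.   ] w 0.0855
twist units 0.008 | lin units now-frame [ 0.013  0.021 -0.03 ] | after-twist frame [ 0.014  0.021 -0.03 ] q6 [0.13 0.69 0.19 1.04 0.   0.04]
```

Request:
move_arm(
  increments=[
    {"grip":0,"linear":[0.012,0.03,-0.03],"twist":0.008},
    {"grip":1,"linear":[0,0.01,0],"twist":0},
    {"grip":1,"linear":[0,0,0],"twist":0},
    {"grip":1,"linear":[0,0,0],"twist":0},
    {"grip":1,"linear":[0,0,0],"twist":0},
  ],
)

```text
clock: 9.4
eef_pos: [0.6758, 0.0836, 0.0342]
tool_rot: [-0.704, -0.039, 0.011, 0.709]
ft_force: [0.3, 0.5, -1.4]
grip_width: 0.0351
```

Request:
move_arm(
  increments=[
    {"grip":1,"linear":[0,0,0],"twist":0},
    {"grip":1,"linear":[0,0,0],"twist":0},
    {"grip":1,"linear":[0,-0.05,0],"twist":0},
    {"grip":1,"linear":[0,-0.15,0],"twist":0},
    {"grip":1,"linear":[0,-0.2,0],"twist":0},
  ],
)

```text
clock: 9.9
eef_pos: [0.667, 0.0823, 0.1087]
tool_rot: [-0.705, -0.033, 0.017, 0.708]
ft_force: [1.2, 0.3, -0.5]
grip_width: 0.0347
```

```bash
cat > held.py <<'E'
from h import *
# held prop relative to TCP, from the side & scene depth clouds + wrist
o=bot.get_obs()
im,dep,K,d,W=shot("wrist"); hsv=cv2.cvtColor(im,cv2.COLOR_BGR2HSV); rel=cloud(dep,K,d,W)-o["eef_pos"]
q=rel[(np.abs(rel[...,1])<.022)&(np.abs(rel[...,0])<.045)&(rel[...,2]>-.06)&(rel[...,2]<.06)&(hsv[...,1]>70)]
print("w",round(o["grip_width"],4),"near face x",np.percentile(q[:,0],1).round(4),"-> centre x rel",(np.percentile(q[:,0],1)+.018).round(4),"z range",np.percentile(q[:,2],[1,99]).round(4))
E
python3 held.py; python3 go.py .578 .318 .14 94.1
```

```text
w 0.0347 near face x -0.0204 -> centre x rel -0.0024 z range [-0.0296  0.0566]
t 9.95 pos [0.6713 0.0828 0.1183] head 94.08 tiltdown [ 0.037  0.007 -0.999] w 0.0348
twist units -0.0 | lin units now-frame [-0.377 -0.117  1.207] | after-twist frame [-0.377 -0.117  1.207] q6 [0.12 0.62 0.3  1.21 0.   0.05]
```

Request:
move_arm(
  increments=[
    {"grip":1,"linear":[-0.06,-0.03,0.2],"twist":0},
    {"grip":1,"linear":[-0.06,0,0.2],"twist":0},
    {"grip":1,"linear":[-0.06,0,0.2],"twist":0},
    {"grip":1,"linear":[-0.06,0,0.2],"twist":0},
    {"grip":1,"linear":[-0.06,0,0.2],"twist":0},
  ],
)

```text
clock: 10.45
eef_pos: [0.6026, 0.278, 0.132]
tool_rot: [-0.704, -0.039, 0.002, 0.709]
ft_force: [0.8, 0.2, -0.6]
grip_width: 0.0348
```

Request:
move_arm(
  increments=[
    {"grip":1,"linear":[-0.06,0,0.18],"twist":0},
    {"grip":1,"linear":[0,0,0],"twist":0},
    {"grip":1,"linear":[0,0,0],"twist":0},
    {"grip":1,"linear":[0,0,0],"twist":0},
    {"grip":1,"linear":[0,0,0],"twist":0},
  ],
)

```text
clock: 10.95
eef_pos: [0.5858, 0.3202, 0.1341]
tool_rot: [-0.703, -0.043, 0.004, 0.71]
ft_force: [-0.9, -1.0, -0.1]
grip_width: 0.0343
```

```bash
python3 go.py .580 .318 .055 94.1
```

```text
t 10.95 pos [0.5858 0.3202 0.1341] head 93.77 tiltdown [ 0.054  0.012 -0.998] w 0.0343
twist units -0.003 | lin units now-frame [-0.052  0.393 -0.012] | after-twist frame [-0.052  0.393 -0.012] q6 [ 0.51  0.58  0.27  1.2  -0.02  0.44]
```

Request:
move_arm(
  increments=[
    {"grip":1,"linear":[-0.02,-0.2,0],"twist":0},
    {"grip":1,"linear":[0,-0.2,0],"twist":0},
    {"grip":1,"linear":[0,0,0],"twist":0},
    {"grip":1,"linear":[0,0,0],"twist":0},
    {"grip":1,"linear":[0,0,0],"twist":0},
  ],
)

```text
clock: 11.45
eef_pos: [0.5795, 0.3115, 0.2142]
tool_rot: [-0.704, -0.038, 0.001, 0.709]
ft_force: [0.1, 0.1, -0.9]
grip_width: 0.0346
```

```bash
python3 go.py .580 .318 .055 94.1
```

```text
t 11.45 pos [0.5795 0.3115 0.2142] head 93.17 tiltdown [ 0.051  0.009 -0.999] w 0.0346
twist units -0.008 | lin units now-frame [-0.037  0.796  0.028] | after-twist frame [-0.036  0.796  0.028] q6 [ 0.5   0.53  0.39  1.38 -0.02  0.45]
```

Request:
move_arm(
  increments=[
    {"grip":1,"linear":[0,0.08,0],"twist":0},
    {"grip":1,"linear":[0,0.08,0],"twist":0},
    {"grip":1,"linear":[0,0.08,0],"twist":0},
    {"grip":1,"linear":[0,0.08,0],"twist":0},
    {"grip":1,"linear":[0,0,0],"twist":0},
  ],
)

```text
clock: 11.95
eef_pos: [0.5812, 0.3074, 0.1412]
tool_rot: [-0.706, -0.033, 0.003, 0.708]
ft_force: [-0.3, -0.7, -0.9]
grip_width: 0.0345
```

```bash
python3 go.py .580 .318 .055 94.1
```

```text
t 11.95 pos [0.5812 0.3074 0.1412] head 92.91 tiltdown [ 0.042  0.003 -0.999] w 0.0345
twist units -0.01 | lin units now-frame [-0.021  0.431  0.053] | after-twist frame [-0.02   0.431  0.053] q6 [ 0.49  0.57  0.26  1.23 -0.02  0.44]
```

Request:
move_arm(
  increments=[
    {"grip":1,"linear":[-0.02,0.12,0.05],"twist":0},
    {"grip":1,"linear":[0,0.12,0],"twist":0},
    {"grip":1,"linear":[0,0.12,0],"twist":0},
    {"grip":1,"linear":[0,0.04,0],"twist":0},
    {"grip":1,"linear":[0,0,0],"twist":0},
  ],
)

```text
clock: 12.45
eef_pos: [0.58, 0.3158, 0.0578]
tool_rot: [-0.707, -0.031, 0.003, 0.707]
ft_force: [-0.0, 0.1, -1.1]
grip_width: 0.035
```

```bash
python3 go.py .580 .318 .044 94.1
```

```text
t 12.45 pos [0.58   0.3158 0.0578] head 92.77 tiltdown [ 0.04   0.002 -0.999] w 0.035
twist units -0.012 | lin units now-frame [-0.002  0.069  0.011] | after-twist frame [-0.002  0.069  0.011] q6 [ 0.51  0.64  0.16  1.06 -0.02  0.46]
```

Request:
move_arm(
  increments=[
    {"grip":1,"linear":[0,0.03,0.01],"twist":0},
    {"grip":1,"linear":[0,0.02,0],"twist":0},
    {"grip":1,"linear":[0,0.01,0],"twist":0},
    {"grip":1,"linear":[0,0.005,0],"twist":0},
    {"grip":1,"linear":[0,0,0],"twist":0},
  ],
)

```text
clock: 12.95
eef_pos: [0.5831, 0.3191, 0.0484]
tool_rot: [-0.705, -0.033, 0.001, 0.708]
ft_force: [-0.1, -0.4, -0.4]
grip_width: 0.0347
```

```bash
python3 go.py .580 .318 .044 94.1;python3 -c "
from h import *
print(bot.get_obs()['ft_force'])"
```

```text
t 12.95 pos [0.5831 0.3191 0.0484] head 92.74 tiltdown [ 0.046  0.005 -0.999] w 0.0347
twist units -0.012 | lin units now-frame [-0.017  0.021 -0.005] | after-twist frame [-0.017  0.021 -0.004] q6 [ 0.51  0.65  0.16  1.03 -0.02  0.46]
[-0.10388679 -0.39604374 -0.44938398]
```

Request:
move_arm(
  increments=[
    {"grip":1,"linear":[-0.015,0.02,0],"twist":0},
    {"grip":1,"linear":[0,0.01,0],"twist":0},
    {"grip":0.2,"linear":[0,0,0],"twist":0},
    {"grip":0.2,"linear":[0,0,0],"twist":0},
    {"grip":0.2,"linear":[0,0,0],"twist":0},
  ],
)

```text
clock: 13.45
eef_pos: [0.5811, 0.3196, 0.0442]
tool_rot: [-0.705, -0.034, -0.0, 0.709]
ft_force: [-1.0, 0.4, -0.1]
grip_width: 0.0685
```

Request:
move_arm(
  increments=[
    {"grip":0.2,"linear":[0,-0.1,0],"twist":0},
    {"grip":0.2,"linear":[0,-0.2,0],"twist":0},
    {"grip":0,"linear":[0,-0.2,0],"twist":0},
    {"grip":0,"linear":[0,0,0],"twist":0},
    {"grip":0,"linear":[0,0,0],"twist":0},
  ],
)

```text
clock: 13.95
eef_pos: [0.5754, 0.3184, 0.1454]
tool_rot: [-0.705, -0.033, 0.001, 0.708]
ft_force: [-0.3, -0.1, -1.2]
grip_width: 0.085
```

```bash
python3 - <<'E'
from prop import *
for k,v in tops(["scene","side","wrist"],[(.4505,.2604),(.578,.318)],.08).items(): print(k,v)
for k,v in tops(["scene","side"],[(.448,-.193)],.07).items(): print(k,v)
E
python3 go.py .447 -.193 .14 100
```

```text
('scene', (0.4505, 0.2604)) (array([0.4523, 0.2556]), np.float64(0.0795), 49)
('scene', (0.578, 0.318)) (array([0.5821, 0.316 ]), np.float64(0.0804), 38)
('side', (0.4505, 0.2604)) (array([0.4509, 0.2626]), np.float64(0.0816), 197)
('side', (0.578, 0.318)) (array([0.5779, 0.3208]), np.float64(0.0814), 217)
('wrist', (0.4505, 0.2604)) (array([0.4546, 0.2622]), np.float64(0.0805), 1180)
('wrist', (0.578, 0.318)) (array([0.5787, 0.32  ]), np.float64(0.0802), 1514)
('scene', (0.448, -0.193)) (array([ 0.4486, -0.1943]), np.float64(0.0707), 107)
('side', (0.448, -0.193)) (array([ 0.4482, -0.1903]), np.float64(0.0714), 76)
t 14.2 pos [0.5746 0.3179 0.1433] head 92.73 tiltdown [ 0.042  0.003 -0.999] w 0.0855
twist units -0.063 | lin units now-frame [-0.759 -0.018 -2.521] | after-twist frame [-1.072 -0.018 -2.405] q6 [ 0.51  0.57  0.26  1.23 -0.02  0.47]
```

Request:
move_arm(
  increments=[
    {"grip":0,"linear":[-0.07,0,-0.235],"twist":0},
    {"grip":0,"linear":[-0.07,0,-0.235],"twist":0},
    {"grip":0,"linear":[-0.07,0,-0.235],"twist":0},
    {"grip":0,"linear":[-0.07,0,-0.235],"twist":0},
    {"grip":0,"linear":[-0.07,0,-0.235],"twist":0},
  ],
)

```text
clock: 14.7
eef_pos: [0.5134, 0.0798, 0.132]
tool_rot: [-0.706, -0.033, 0.009, 0.707]
ft_force: [1.6, -0.4, -0.0]
grip_width: 0.0855
```

Request:
move_arm(
  increments=[
    {"grip":0,"linear":[-0.07,0,-0.235],"twist":0},
    {"grip":0,"linear":[-0.07,0,-0.235],"twist":0},
    {"grip":0,"linear":[-0.07,0,-0.235],"twist":0},
    {"grip":0,"linear":[-0.07,0,-0.235],"twist":0},
    {"grip":0,"linear":[0,0,0],"twist":0},
  ],
)

```text
clock: 15.2
eef_pos: [0.4618, -0.1187, 0.1258]
tool_rot: [0.707, 0.028, -0.01, -0.707]
ft_force: [0.3, 0.4, 1.4]
grip_width: 0.0853
```

```bash
python3 go.py .447 -.193 .12 94; python3 - <<'E'
from prop import *
for k,v in tops(["wrist"],[(.448,-.193)],.07).items(): print(k,v)
E
```

```text
t 15.2 pos [ 0.4618 -0.1187  0.1258] head 93.01 tiltdown [ 0.025  0.    -1.   ] w 0.0853
twist units -0.009 | lin units now-frame [-0.094  0.027 -0.367] | after-twist frame [-0.1    0.027 -0.365] q6 [-0.26  0.25 -0.27  1.03  0.01 -0.31]
('wrist', (0.448, -0.193)) (array([ 0.4493, -0.1929]), np.float64(0.0703), 1824)
```

Request:
move_arm(
  increments=[
    {"grip":0,"linear":[-0.045,0,-0.18],"twist":0},
    {"grip":0,"linear":[-0.045,0,-0.18],"twist":0},
    {"grip":0,"linear":[0,0.05,0],"twist":0},
    {"grip":0,"linear":[0,0,0],"twist":0},
    {"grip":0,"linear":[0,0,0],"twist":0},
  ],
)

```text
clock: 15.75
eef_pos: [0.4491, -0.1858, 0.1119]
tool_rot: [-0.704, -0.03, 0.014, 0.709]
ft_force: [0.2, 0.5, -0.1]
grip_width: 0.0852
```

```bash
python3 go.py .449 -.1925 .034 94
```

```text
t 15.75 pos [ 0.4491 -0.1858  0.1119] head 93.55 tiltdown [ 0.022  0.007 -1.   ] w 0.0852
twist units -0.004 | lin units now-frame [-0.011  0.389 -0.036] | after-twist frame [-0.011  0.389 -0.036] q6 [-0.4   0.29 -0.26  1.01  0.02 -0.46]
```

Request:
move_arm(
  increments=[
    {"grip":0,"linear":[-0.015,0.13,-0.035],"twist":0},
    {"grip":0,"linear":[0,0.13,0],"twist":0},
    {"grip":0,"linear":[0,0.1,0],"twist":0},
    {"grip":0,"linear":[0,0.02,0],"twist":0},
    {"grip":0,"linear":[0,0,0],"twist":0},
  ],
)

```text
clock: 16.25
eef_pos: [0.4518, -0.1853, 0.035]
tool_rot: [-0.704, -0.035, 0.018, 0.709]
ft_force: [-0.4, -0.1, -0.1]
grip_width: 0.0857
```

```bash
python3 go.py .449 -.1925 .034 94
```

```text
t 16.25 pos [ 0.4518 -0.1853  0.035 ] head 94.28 tiltdown [ 0.024  0.008 -1.   ] w 0.0857
twist units 0.002 | lin units now-frame [-0.017  0.004 -0.035] | after-twist frame [-0.017  0.004 -0.035] q6 [-0.4   0.39 -0.35  0.81  0.02 -0.47]
```

Request:
move_arm(
  increments=[
    {"grip":0,"linear":[-0.02,0.01,-0.035],"twist":0},
    {"grip":1,"linear":[0,0,0],"twist":0},
    {"grip":1,"linear":[0,0,0],"twist":0},
    {"grip":1,"linear":[0,0,0],"twist":0},
    {"grip":1,"linear":[0,0,0],"twist":0},
  ],
)

```text
clock: 16.75
eef_pos: [0.4513, -0.1933, 0.0367]
tool_rot: [-0.705, -0.038, 0.016, 0.708]
ft_force: [0.1, -0.1, -1.9]
grip_width: 0.0348
```

Request:
move_arm(
  increments=[
    {"grip":1,"linear":[0,0,0],"twist":0},
    {"grip":1,"linear":[0,0,0],"twist":0},
    {"grip":1,"linear":[0,-0.05,0],"twist":0},
    {"grip":1,"linear":[0,-0.2,0],"twist":0},
    {"grip":1,"linear":[0,-0.2,0],"twist":0},
  ],
)

```text
clock: 17.25
eef_pos: [0.4434, -0.1917, 0.1241]
tool_rot: [-0.703, -0.033, 0.021, 0.711]
ft_force: [1.0, -0.1, -1.5]
grip_width: 0.0344
```

```bash
python3 held.py; python3 go.py .585 .2223 .14 94.1
```

```text
w 0.0344 near face x -0.0195 -> centre x rel -0.0015 z range [-0.0324  0.0568]
t 17.3 pos [ 0.447  -0.1934  0.131 ] head 94.37 tiltdown [ 0.027  0.007 -1.   ] w 0.0347
twist units 0.002 | lin units now-frame [ 0.847 -0.011  2.02 ] | after-twist frame [ 0.838 -0.011  2.024] q6 [-0.42  0.27 -0.23  1.05  0.02 -0.5 ]
```

Request:
move_arm(
  increments=[
    {"grip":1,"linear":[0.09,-0.05,0.22],"twist":0},
    {"grip":1,"linear":[0.09,0,0.22],"twist":0},
    {"grip":1,"linear":[0.09,0,0.22],"twist":0},
    {"grip":1,"linear":[0.09,0,0.22],"twist":0},
    {"grip":1,"linear":[0.09,0,0.22],"twist":0},
  ],
)

```text
clock: 17.8
eef_pos: [0.5254, 0.0312, 0.1524]
tool_rot: [-0.706, -0.035, 0.007, 0.707]
ft_force: [0.6, -0.7, -1.4]
grip_width: 0.0348
```

Request:
move_arm(
  increments=[
    {"grip":1,"linear":[0.09,0,0.22],"twist":0},
    {"grip":1,"linear":[0.09,0,0.22],"twist":0},
    {"grip":1,"linear":[0.09,0,0.22],"twist":0},
    {"grip":1,"linear":[0.09,0,0.2],"twist":0},
    {"grip":1,"linear":[0,0,0],"twist":0},
  ],
)

```text
clock: 18.3
eef_pos: [0.5894, 0.2211, 0.1576]
tool_rot: [-0.705, -0.039, 0.008, 0.708]
ft_force: [-0.8, -1.1, -2.3]
grip_width: 0.0348
```

```bash
python3 go.py .5865 .2223 .06 94.1
```

```text
t 18.3 pos [0.5894 0.2211 0.1576] head 93.82 tiltdown [ 0.045  0.005 -0.999] w 0.0348
twist units -0.002 | lin units now-frame [-0.036  0.487  0.006] | after-twist frame [-0.036  0.487  0.006] q6 [ 0.36  0.5   0.19  1.22 -0.01  0.3 ]
```

Request:
move_arm(
  increments=[
    {"grip":1,"linear":[-0.02,0.12,0],"twist":0},
    {"grip":1,"linear":[0,0.12,0],"twist":0},
    {"grip":1,"linear":[0,0.12,0],"twist":0},
    {"grip":1,"linear":[0,0.1,0],"twist":0},
    {"grip":1,"linear":[0,0,0],"twist":0},
  ],
)

```text
clock: 18.8
eef_pos: [0.5894, 0.2227, 0.0645]
tool_rot: [-0.705, -0.041, 0.008, 0.708]
ft_force: [0.1, -0.0, -1.6]
grip_width: 0.0345
```

```bash
python3 go.py .5865 .2223 .047 94.1
```

```text
t 18.8 pos [0.5894 0.2227 0.0645] head 94.05 tiltdown [ 0.046  0.005 -0.999] w 0.0345
twist units -0.0 | lin units now-frame [-0.019  0.087 -0.001] | after-twist frame [-0.019  0.087 -0.001] q6 [ 0.37  0.57  0.06  1.01 -0.01  0.3 ]
```

Request:
move_arm(
  increments=[
    {"grip":1,"linear":[-0.02,0.03,0],"twist":0},
    {"grip":1,"linear":[-0.005,0.03,0],"twist":0},
    {"grip":1,"linear":[0,0.02,0],"twist":0},
    {"grip":1,"linear":[0,0.005,0],"twist":0},
    {"grip":1,"linear":[0,0,0],"twist":0},
  ],
)

```text
clock: 19.3
eef_pos: [0.5866, 0.222, 0.0501]
tool_rot: [-0.705, -0.043, 0.006, 0.708]
ft_force: [0.2, -0.6, -1.2]
grip_width: 0.035
```

```bash
python3 go.py .5865 .2223 .047 94.1;python3 -c "
from h import *
print(bot.get_obs()['ft_force'])"
```

```text
t 19.3 pos [0.5866 0.222  0.0501] head 93.98 tiltdown [ 0.051  0.007 -0.999] w 0.035
twist units -0.001 | lin units now-frame [-0.001  0.016  0.001] | after-twist frame [-0.001  0.016  0.001] q6 [ 0.37  0.58  0.02  0.97 -0.01  0.3 ]
[ 0.23129622 -0.63913262 -1.16770419]
```

Lower a last few millimetres, release, rise, and check.

Request:
move_arm(
  increments=[
    {"grip":1,"linear":[0,0.015,0],"twist":0},
    {"grip":1,"linear":[0,0.01,0],"twist":0},
    {"grip":0.2,"linear":[0,0,0],"twist":0},
    {"grip":0.2,"linear":[0,0,0],"twist":0},
    {"grip":0.2,"linear":[0,0,0],"twist":0},
  ],
)

```text
clock: 19.8
eef_pos: [0.5888, 0.2227, 0.0473]
tool_rot: [-0.704, -0.044, 0.005, 0.709]
ft_force: [1.3, -0.7, 0.6]
grip_width: 0.0683
```

Request:
move_arm(
  increments=[
    {"grip":0.2,"linear":[0,-0.1,0],"twist":0},
    {"grip":0.2,"linear":[0,-0.2,0],"twist":0},
    {"grip":0.2,"linear":[0,-0.2,0],"twist":0},
    {"grip":0.4,"linear":[0,0,0],"twist":0},
    {"grip":0.4,"linear":[0,0,0],"twist":0},
  ],
)

```text
clock: 20.3
eef_pos: [0.582, 0.2217, 0.1488]
tool_rot: [-0.705, -0.043, 0.006, 0.708]
ft_force: [-0.8, 0.5, -1.2]
grip_width: 0.0513
```

```bash
python3 - <<'E'
from prop import *
for k,v in tops(["scene","side","wrist"],[(.4505,.2604),(.578,.318),(.585,.2223)],.08).items(): print(k,v)
shot("side","side2")
E
python3 go.py .6074 -.112 .12 86.7
```

```text
('scene', (0.4505, 0.2604)) (array([0.4518, 0.2563]), np.float64(0.0797), 47)
('scene', (0.578, 0.318)) (array([0.5813, 0.3128]), np.float64(0.0807), 40)
('scene', (0.585, 0.2223)) (array([0.5854, 0.2177]), np.float64(0.0799), 45)
('side', (0.4505, 0.2604)) (array([0.4508, 0.2631]), np.float64(0.0814), 200)
('side', (0.578, 0.318)) (array([0.578 , 0.3203]), np.float64(0.0813), 222)
('side', (0.585, 0.2223)) (array([0.5871, 0.2256]), np.float64(0.0818), 161)
('wrist', (0.4505, 0.2604)) (array([0.4549, 0.262 ]), np.float64(0.0805), 1092)
('wrist', (0.578, 0.318)) (array([0.579 , 0.3197]), np.float64(0.0802), 1557)
('wrist', (0.585, 0.2223)) (array([0.5873, 0.2234]), np.float64(0.0803), 1454)
t 20.5 pos [0.5813 0.2213 0.147 ] head 93.99 tiltdown [ 0.049  0.006 -0.999] w 0.0512
twist units 0.064 | lin units now-frame [ 0.008  0.132 -1.672] | after-twist frame [ 0.22   0.132 -1.657] q6 [ 0.37  0.49  0.14  1.18 -0.01  0.3 ]
```

View pics/side2.png

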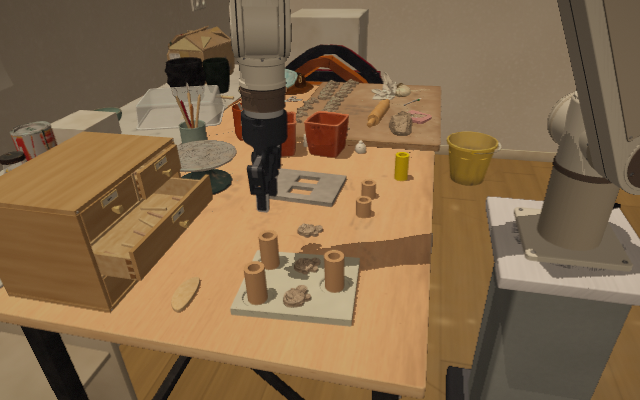

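The side view shows the three props standing in the sockets at (255,285), (269,250) and (334,271), with both batt fish undisturbed. Next, the setter.

Request:
move_arm(
  increments=[
    {"grip":0.4,"linear":[0,0,-0.2],"twist":0},
    {"grip":0.4,"linear":[0,0,-0.2],"twist":0},
    {"grip":0.4,"linear":[0,0,-0.2],"twist":0},
    {"grip":0.4,"linear":[0,0,-0.2],"twist":0},
    {"grip":0.4,"linear":[0,0,-0.2],"twist":0},
  ],
)

```text
clock: 21.0
eef_pos: [0.5924, 0.0217, 0.1385]
tool_rot: [-0.705, -0.042, 0.016, 0.708]
ft_force: [0.6, -0.4, -0.6]
grip_width: 0.0518
```

Request:
move_arm(
  increments=[
    {"grip":0.4,"linear":[0,0,-0.2],"twist":0},
    {"grip":0.4,"linear":[0,0,-0.2],"twist":0},
    {"grip":0.4,"linear":[0,0,-0.2],"twist":0},
    {"grip":0.4,"linear":[0,0,0],"twist":0.06},
    {"grip":0.4,"linear":[0,0,0],"twist":0},
  ],
)

```text
clock: 21.5
eef_pos: [0.5977, -0.1089, 0.1299]
tool_rot: [-0.704, 0.009, -0.026, 0.709]
ft_force: [0.3, -0.3, -0.1]
grip_width: 0.051
```

```bash
python3 go.py .6074 -.112 .12 86.7; python3 - <<'E'
from h import *
im,dep,K,d,W=shot("wrist","w4"); np.savez("/tmp/w4.npz",im=im,dep=dep,K=K,d=d,W=W)
P=cloud(dep,K,d,W); hsv=cv2.cvtColor(im,cv2.COLOR_BGR2HSV)
m=(hsv[...,1]<105)&(P[...,2]>.008)&(P[...,2]<.018)&(np.abs(P[...,0]-.607)<.13)&(np.abs(P[...,1]+.112)<.12); q=P[m][:,:2].astype(np.float32)
print(len(q),cv2.minAreaRect(q))
E
```

```text
t 21.5 pos [ 0.5977 -0.1089  0.1299] head 87.17 tiltdown [ 0.024  0.006 -1.   ] w 0.051
twist units 0.004 | lin units now-frame [ 0.048  0.051 -0.013] | after-twist frame [ 0.048  0.051 -0.013] q6 [-0.19  0.49  0.1   1.16  0.01 -0.14]
31007 ((0.6088248491287231, -0.11123738437891006), (0.15000499784946442, 0.19000913202762604), 86.6008529663086)
```

View pics/w4.png

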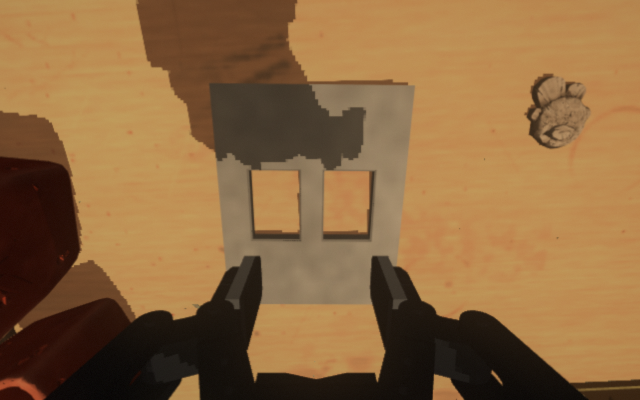

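Request:
move_arm(
  increments=[
    {"grip":0.4,"linear":[0.05,0.12,-0.01],"twist":0.004},
    {"grip":0.4,"linear":[0,0.15,0],"twist":0},
    {"grip":0.4,"linear":[0,0.15,0],"twist":0},
    {"grip":0.4,"linear":[0,0.05,0],"twist":0},
    {"grip":0.4,"linear":[0,0,0],"twist":0},
  ],
)

```text
clock: 22.05
eef_pos: [0.61, -0.1066, 0.0322]
tool_rot: [-0.705, 0.006, -0.022, 0.709]
ft_force: [-0.2, 0.2, -0.8]
grip_width: 0.0514
```

```bash
python3 go.py .6088 -.1112 .005 86.6
```

```text
t 22.05 pos [ 0.61   -0.1066  0.0322] head 87.79 tiltdown [ 0.023  0.006 -1.   ] w 0.0514
twist units 0.01 | lin units now-frame [-0.008  0.136 -0.024] | after-twist frame [-0.008  0.136 -0.024] q6 [-0.18  0.6   0.02  0.96  0.01 -0.14]
```

Request:
move_arm(
  increments=[
    {"grip":0.4,"linear":[-0.01,0.05,-0.025],"twist":0.01},
    {"grip":0.4,"linear":[0,0.05,0],"twist":0},
    {"grip":0.4,"linear":[0,0.02,0],"twist":0},
    {"grip":0.4,"linear":[0,0,0],"twist":0},
    {"grip":0.4,"linear":[0,0,0],"twist":0},
  ],
)

```text
clock: 22.55
eef_pos: [0.6108, -0.1112, 0.0101]
tool_rot: [-0.705, 0.01, -0.03, 0.709]
ft_force: [-0.2, 0.6, 0.1]
grip_width: 0.0514
```

```bash
python3 go.py .6088 -.1112 .005 86.6
```

```text
t 22.55 pos [ 0.6108 -0.1112  0.0101] head 86.74 tiltdown [ 0.028  0.005 -1.   ] w 0.0514
twist units 0.001 | lin units now-frame [-0.011  0.025 -0.001] | after-twist frame [-0.011  0.025 -0.001] q6 [-0.19  0.63 -0.01  0.91  0.01 -0.13]
```

Request:
move_arm(
  increments=[
    {"grip":0.4,"linear":[-0.015,0.025,0],"twist":0},
    {"grip":0.6,"linear":[0,0.005,0],"twist":0},
    {"grip":1,"linear":[0,0,0],"twist":0},
    {"grip":1,"linear":[0,0,0],"twist":0},
    {"grip":1,"linear":[0,0,0],"twist":0},
  ],
)

```text
clock: 23.05
eef_pos: [0.6087, -0.1114, 0.0053]
tool_rot: [-0.705, 0.009, -0.031, 0.709]
ft_force: [0.5, 0.4, -2.0]
grip_width: 0.0177
```

Request:
move_arm(
  increments=[
    {"grip":1,"linear":[0,0,0],"twist":0},
    {"grip":1,"linear":[0,0,0],"twist":0},
    {"grip":1,"linear":[0,-0.03,0],"twist":0},
    {"grip":1,"linear":[0,-0.03,0],"twist":0},
    {"grip":1,"linear":[0,0,0],"twist":0},
  ],
)

```text
clock: 23.55
eef_pos: [0.6063, -0.111, 0.016]
tool_rot: [-0.705, 0.011, -0.029, 0.709]
ft_force: [-0.7, 0.3, -3.6]
grip_width: 0.0171
```

```bash
python3 go.py .6088 -.1112 .15 86.6; python3 - <<'E'
from h import *
print(bot.get_obs()['ft_force'],bot.get_obs()['ft_torque'])
im,dep,K,d,W=shot("wrist"); P=cloud(dep,K,d,W); hsv=cv2.cvtColor(im,cv2.COLOR_BGR2HSV)
m=(hsv[...,1]<105)&(P[...,2]>.006)&(P[...,2]<.05)&(np.abs(P[...,0]-.607)<.11)&(np.abs(P[...,1]+.112)<.085); q=P[m]
print(np.percentile(q[:,2],[2,20,50,80,98])); c=np.linalg.lstsq(np.c_[q[:,:2]-q[:,:2].mean(0),np.ones(len(q))],q[:,2],rcond=None)[0]; print("plane slope x,y,z0",c)
E
```

```text
t 23.55 pos [ 0.6063 -0.111   0.016 ] head 86.73 tiltdown [ 0.026  0.006 -1.   ] w 0.0171
twist units 0.001 | lin units now-frame [ 0.03  -0.669  0.004] | after-twist frame [ 0.03  -0.669  0.004] q6 [-0.19  0.61 -0.01  0.92  0.01 -0.13]
[-0.68835932  0.25765848 -3.56325554] [ 0.00439271  0.01031159 -0.03075062]
[0.02055044 0.02164564 0.02219227 0.02275527 0.02388407]
plane slope x,y,z0 [0.00093085 0.00153011 0.02235806]
```

Request:
move_arm(
  increments=[
    {"grip":1,"linear":[0,-0.15,0],"twist":0},
    {"grip":1,"linear":[0,-0.2,0],"twist":0},
    {"grip":1,"linear":[0,-0.2,0],"twist":0},
    {"grip":1,"linear":[0,-0.15,0],"twist":0},
    {"grip":1,"linear":[0,0,0],"twist":0},
  ],
)

```text
clock: 24.1
eef_pos: [0.5994, -0.1111, 0.1557]
tool_rot: [-0.704, 0.015, -0.026, 0.71]
ft_force: [1.0, -1.0, -2.7]
grip_width: 0.0178
```

```bash
python3 go.py .5165 .2655 .15 94.2
```

```text
t 24.1 pos [ 0.5994 -0.1111  0.1557] head 86.73 tiltdown [ 0.016  0.008 -1.   ] w 0.0178
twist units -0.065 | lin units now-frame [-0.521  0.037  1.856] | after-twist frame [-0.276  0.037  1.908] q6 [-0.19  0.49  0.16  1.23  0.01 -0.13]
```

Request:
move_arm(
  increments=[
    {"grip":1,"linear":[-0.055,0,0.15],"twist":0},
    {"grip":1,"linear":[-0.055,0,0.2],"twist":0},
    {"grip":1,"linear":[-0.055,0,0.2],"twist":0},
    {"grip":1,"linear":[-0.055,0,0.2],"twist":0},
    {"grip":1,"linear":[-0.055,0,0.2],"twist":0},
  ],
)

```text
clock: 24.6
eef_pos: [0.553, 0.081, 0.1473]
tool_rot: [-0.705, 0.021, -0.028, 0.708]
ft_force: [0.9, 0.2, -4.1]
grip_width: 0.0176
```

Request:
move_arm(
  increments=[
    {"grip":1,"linear":[-0.055,0,0.2],"twist":0},
    {"grip":1,"linear":[-0.055,0,0.2],"twist":0},
    {"grip":1,"linear":[-0.055,0,0.2],"twist":0},
    {"grip":1,"linear":[-0.055,0,0.2],"twist":0},
    {"grip":1,"linear":[0,0,0],"twist":0},
  ],
)

```text
clock: 25.1
eef_pos: [0.5109, 0.2533, 0.1354]
tool_rot: [-0.706, 0.024, -0.02, 0.707]
ft_force: [0.2, -0.3, -3.3]
grip_width: 0.0178
```

```bash
python3 go.py .5165 .2655 .13 94.2
```

```text
t 25.1 pos [0.5109 0.2533 0.1354] head 86.37 tiltdown [-0.006  0.002 -1.   ] w 0.0178
twist units -0.068 | lin units now-frame [0.024 0.027 0.063] | after-twist frame [0.033 0.027 0.059] q6 [0.46 0.44 0.03 1.17 0.   0.52]
```

Request:
move_arm(
  increments=[
    {"grip":1,"linear":[0,0,0],"twist":-0.034},
    {"grip":1,"linear":[0,0,0],"twist":-0.034},
    {"grip":1,"linear":[0.03,0,0.06],"twist":0},
    {"grip":1,"linear":[0,0,0],"twist":0},
    {"grip":1,"linear":[0,0,0],"twist":0},
  ],
)

```text
clock: 25.6
eef_pos: [0.5114, 0.2658, 0.1253]
tool_rot: [0.708, 0.021, -0.034, -0.705]
ft_force: [-0.1, 0.3, -4.6]
grip_width: 0.0181
```

```bash
python3 go.py .5165 .2655 .095 94.2; python3 - <<'E'
from h import *
im,dep,K,d,W=shot("wrist"); P=cloud(dep,K,d,W); hsv=cv2.cvtColor(im,cv2.COLOR_BGR2HSV); e=bot.get_obs()["eef_pos"]
m=(hsv[...,1]<110)&(np.abs(P[...,2]-e[2]-.0064)<.008)&(np.linalg.norm(P[...,:2]-e[:2],axis=-1)<.14); q=P[m]
c=np.linalg.lstsq(np.c_[q[:,:2]-q[:,:2].mean(0),np.ones(len(q))],q[:,2],rcond=None)[0]; print(len(q),"slope",c,cv2.minAreaRect(q[:,:2].astype(np.float32)),np.median(q[:,2])-e[2])
E
```

```text
t 25.6 pos [0.5114 0.2658 0.1253] head 94.52 tiltdown [-0.018 -0.005 -1.   ] w 0.0181
twist units 0.003 | lin units now-frame [ 0.028  0.151 -0.003] | after-twist frame [ 0.028  0.151 -0.003] q6 [0.48 0.47 0.05 1.17 0.   0.4 ]
82582 slope [-0.04816272 -0.01290806  0.1335958 ] ((0.5030262470245361, 0.26621580123901367), (0.1724846214056015, 0.15140150487422943), 4.237587928771973) 0.008584260872694899
```

Request:
move_arm(
  increments=[
    {"grip":1,"linear":[0.025,0.1,0],"twist":0},
    {"grip":1,"linear":[0,0.03,0],"twist":0},
    {"grip":1,"linear":[0,0.01,0],"twist":0},
    {"grip":1,"linear":[0,0,0],"twist":0},
    {"grip":1,"linear":[0,0,0],"twist":0},
  ],
)

```text
clock: 26.15
eef_pos: [0.5167, 0.2653, 0.0974]
tool_rot: [0.708, 0.021, -0.033, -0.705]
ft_force: [0.9, 0.0, -3.8]
grip_width: 0.0179
```

```bash
python3 go.py .5165 .2655 .0875 94.2; python3 - <<'E'
from h import *
print(bot.get_obs()['ft_force'])
E
```

```text
t 26.15 pos [0.5167 0.2653 0.0974] head 94.31 tiltdown [-0.017 -0.004 -1.   ] w 0.0179
twist units 0.001 | lin units now-frame [0.    0.05  0.001] | after-twist frame [0.    0.05  0.001] q6 [0.47 0.5  0.02 1.11 0.   0.4 ]
[ 0.8751051   0.01031089 -3.83883658]
```

Position and heading are on target. Lower gently onto the props.

Request:
move_arm(
  increments=[
    {"grip":1,"linear":[0,0.03,0],"twist":0},
    {"grip":1,"linear":[0,0.015,0],"twist":0},
    {"grip":1,"linear":[0,0.01,0],"twist":0},
    {"grip":1,"linear":[0,0,0],"twist":0},
    {"grip":1,"linear":[0,0,0],"twist":0},
  ],
)

```text
clock: 26.65
eef_pos: [0.5179, 0.266, 0.0881]
tool_rot: [0.707, 0.022, -0.031, -0.706]
ft_force: [1.4, -0.3, -3.3]
grip_width: 0.0177
```

```bash
cat > plate.py <<'E'
from h import *
o=bot.get_obs(); print(o['ft_force'].round(2))
im,dep,K,d,W=shot("wrist"); P=cloud(dep,K,d,W); hsv=cv2.cvtColor(im,cv2.COLOR_BGR2HSV)
m=(hsv[...,1]<110)&(np.abs(P[...,2]-.092)<.01)&(np.linalg.norm(P[...,:2]-[.5165,.2655],axis=-1)<.14); q=P[m]
c=np.linalg.lstsq(np.c_[q[:,:2]-[.5165,.2655],np.ones(len(q))],q[:,2],rcond=None)[0]; print(len(q),"slope,z0",c.round(4),cv2.minAreaRect(q[:,:2].astype(np.float32)))
E
python3 go.py .5165 .2655 .0855 94.2; python3 plate.py
```

```text
t 26.65 pos [0.5179 0.266  0.0881] head 94.3 tiltdown [-0.012 -0.002 -1.   ] w 0.0177
twist units 0.001 | lin units now-frame [-0.007  0.013 -0.002] | after-twist frame [-0.007  0.013 -0.002] q6 [0.47 0.51 0.01 1.09 0.   0.4 ]
[ 1.39 -0.31 -3.33]
82927 slope,z0 [-0.0356 -0.006   0.0939] ((0.508625328540802, 0.2663455009460449), (0.17113006114959717, 0.1515132337808609), 3.9855844974517822)
```

Request:
move_arm(
  increments=[
    {"grip":1,"linear":[-0.005,0.012,0],"twist":0},
    {"grip":1,"linear":[0,0.01,0],"twist":0},
    {"grip":0.75,"linear":[0,0,0],"twist":0},
    {"grip":0.5,"linear":[0,0,0],"twist":0},
    {"grip":0.5,"linear":[0,0,0],"twist":0},
  ],
)

```text
clock: 27.2
eef_pos: [0.5184, 0.2667, 0.0866]
tool_rot: [-0.706, -0.024, 0.029, 0.707]
ft_force: [-0.1, -0.1, 0.2]
grip_width: 0.0427
```

```bash
python3 go.py .5165 .2655 .16 94.2; python3 plate.py
```

```text
t 27.2 pos [0.5184 0.2667 0.0866] head 94.3 tiltdown [-0.008  0.    -1.   ] w 0.0427
twist units 0.001 | lin units now-frame [-0.013 -0.367 -0.005] | after-twist frame [-0.013 -0.367 -0.005] q6 [0.47 0.5  0.   1.08 0.   0.4 ]
[-0.06 -0.11  0.16]
84604 slope,z0 [-0.0016 -0.0004  0.0912] ((0.5087005496025085, 0.2667705714702606), (0.1719885617494583, 0.1514439582824707), 4.290157794952393)
```

Request:
move_arm(
  increments=[
    {"grip":0.5,"linear":[0,-0.05,0],"twist":0},
    {"grip":0.5,"linear":[0,-0.1,0],"twist":0},
    {"grip":0.5,"linear":[0,-0.2,0],"twist":0},
    {"grip":0.2,"linear":[0,-0.2,0],"twist":0},
    {"grip":0.1,"linear":[0,0,0],"twist":0},
  ],
)

```text
clock: 27.75
eef_pos: [0.5186, 0.2665, 0.2015]
tool_rot: [0.707, 0.023, -0.03, -0.706]
ft_force: [0.8, 0.5, 0.3]
grip_width: 0.0704
```

```bash
python3 plate.py; python3 - <<'E'
from h import *
for n in ("scene","side"):
    im,dep,K,d,W=shot(n,n+"3"); P=cloud(dep,K,d,W); hsv=cv2.cvtColor(im,cv2.COLOR_BGR2HSV)
    m=(hsv[...,1]<110)&(np.abs(P[...,2]-.092)<.006)&(np.linalg.norm(P[...,:2]-[.5165,.2655],axis=-1)<.14); q=P[m]
    print(n,len(q),cv2.minAreaRect(q[:,:2].astype(np.float32)),np.median(q[:,2]))
    m=(P[...,2]>.006)&(P[...,2]<.03)&(np.linalg.norm(P[...,:2]-[.542,.084],axis=-1)<.04); q=P[m]; print("fish",cv2.minAreaRect(q[:,:2].astype(np.float32)),len(q))
E
python3 go.py .5415 .0835 .16 94.2
```

```text
[0.85 0.46 0.28]
36634 slope,z0 [-0.0002 -0.      0.0912] ((0.5178918838500977, 0.2671109437942505), (0.1901341825723648, 0.1498907059431076), 3.9259519577026367)
scene 1119 ((0.5194129347801208, 0.26405036449432373), (0.19471260905265808, 0.15728799998760223), 4.955016136169434) 0.0903965866562167
fish ((0.5404223203659058, 0.07744278013706207), (0.05275307223200798, 0.03711334243416786), 25.864877700805664) 95
side 5068 ((0.517300009727478, 0.2677820920944214), (0.19040189683437347, 0.15438687801361084), 4.128973960876465) 0.09222407176153596
fish ((0.5436887741088867, 0.06878051161766052), (0.04009187966585159, 0.010238123126327991), 24.44169807434082) 14
t 27.9 pos [0.5155 0.2649 0.1948] head 94.31 tiltdown [-0.02  -0.006 -1.   ] w 0.0768
twist units 0.001 | lin units now-frame [ 0.065  0.177 -0.913] | after-twist frame [ 0.067  0.177 -0.913] q6 [0.47 0.43 0.18 1.34 0.   0.4 ]
```

View pics/side3.png

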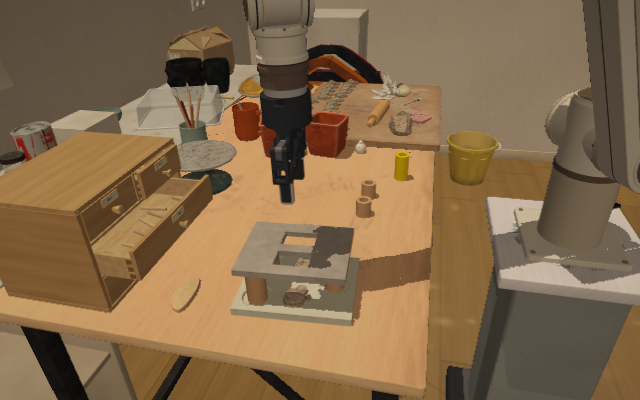

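The side view shows the plate on the three props at (295,250), level. Wrist depth gives a centre of (0.518, 0.267) and yaw of about 4°, matching the batt. Now the loose fish.

Request:
move_arm(
  increments=[
    {"grip":0,"linear":[0.01,0,-0.18],"twist":0},
    {"grip":0,"linear":[0.01,0,-0.18],"twist":0},
    {"grip":0,"linear":[0.01,0,-0.18],"twist":0},
    {"grip":0,"linear":[0.01,0.05,-0.18],"twist":0},
    {"grip":0,"linear":[0.01,0.05,-0.18],"twist":0},
  ],
)

```text
clock: 28.4
eef_pos: [0.5352, 0.0847, 0.1679]
tool_rot: [0.709, 0.02, -0.041, -0.704]
ft_force: [1.3, 0.4, -0.2]
grip_width: 0.0856
```

Request:
move_arm(
  increments=[
    {"grip":0,"linear":[0,0.1,0],"twist":-0.07},
    {"grip":0,"linear":[0,0.1,0],"twist":-0.07},
    {"grip":0,"linear":[0,0,0],"twist":0},
    {"grip":0,"linear":[0,0,0],"twist":0},
    {"grip":0,"linear":[0,0,0],"twist":0},
  ],
)

```text
clock: 28.9
eef_pos: [0.5286, 0.0776, 0.1199]
tool_rot: [0.696, 0.111, -0.144, -0.694]
ft_force: [-0.2, 0.7, 1.3]
grip_width: 0.0852
```

```bash
python3 go.py .5415 .0835 .1 112; python3 - <<'E'
from h import *
im,dep,K,d,W=shot("wrist","w5"); P=cloud(dep,K,d,W)
m=(P[...,2]>.005)&(P[...,2]<.03)&(np.linalg.norm(P[...,:2]-[.542,.084],axis=-1)<.045); q=P[m]
print(len(q),q[:,2].max()); r=cv2.minAreaRect(q[:,:2].astype(np.float32)); print(r); b=cv2.boxPoints(r).astype(float)
g=np.c_[q[:,:2]]; 
for a in range(0,180,10):
    u=np.array([np.cos(np.radians(a)),np.sin(np.radians(a))]); s=g@u; print(a,round(float(s.max()-s.min()),4),end="; ")
# label world axes through fish centre on the picture
ys,xs=np.where(m); print("\npx box",xs.min(),xs.max(),ys.min(),ys.max())
cv2.imwrite("pics/w5c.png",cv2.resize(im[max(0,ys.min()-30):ys.max()+30,max(0,xs.min()-60):xs.max()+60],None,fx=3,fy=3,interpolation=2))
E
```

```text
t 28.9 pos [0.5286 0.0776 0.1199] head 110.72 tiltdown [-0.046 -0.011 -0.999] w 0.0852
twist units -0.011 | lin units now-frame [0.075 0.096 0.004] | after-twist frame [0.075 0.096 0.003] q6 [ 0.15  0.42 -0.05  1.16 -0.   -0.21]
2399 0.01687550972582777
((0.5437610149383545, 0.08434050530195236), (0.04480483755469322, 0.05152662470936775), 85.08983612060547)
0 0.0525; 10 0.0543; 20 0.0555; 30 0.0554; 40 0.0537; 50 0.0512; 60 0.049; 70 0.048; 80 0.0462; 90 0.0447; 100 0.0436; 110 0.042; 120 0.0439; 130 0.046; 140 0.0473; 150 0.0493; 160 0.0499; 170 0.0507; 
px box 289 340 189 254
```

View pics/w5c.png

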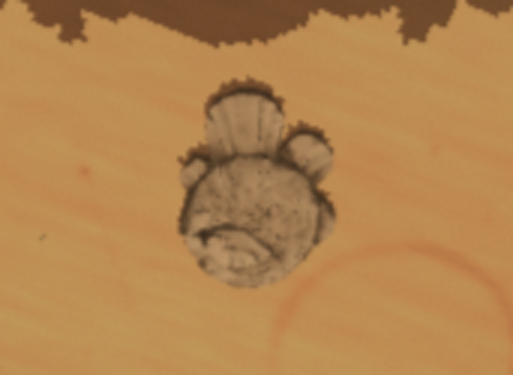

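Crop: a round body with its tail pointing up (toward −x), about 42 mm across the jaw direction. The present heading of 110.7° suits a grip across the body.

Request:
move_arm(
  increments=[
    {"grip":0,"linear":[0.1,0.1,0.005],"twist":0},
    {"grip":0,"linear":[0,0.15,0],"twist":0},
    {"grip":0,"linear":[0,0.15,0],"twist":0},
    {"grip":0,"linear":[0,0.03,0],"twist":0},
    {"grip":0,"linear":[0,0,0],"twist":0},
  ],
)

```text
clock: 29.45
eef_pos: [0.55, 0.0883, 0.0376]
tool_rot: [0.697, 0.115, -0.138, -0.694]
ft_force: [-0.7, 0.5, 0.5]
grip_width: 0.085
```

```bash
python3 go.py .5475 .0862 .004 110.7
```

```text
t 29.45 pos [0.55   0.0883 0.0376] head 110.64 tiltdown [-0.031 -0.009 -0.999] w 0.085
twist units -0.0 | lin units now-frame [-0.01   0.169 -0.006] | after-twist frame [-0.01   0.169 -0.006] q6 [ 0.16  0.53 -0.1   0.97 -0.   -0.2 ]
```

Request:
move_arm(
  increments=[
    {"grip":0,"linear":[-0.01,0.07,-0.005],"twist":0},
    {"grip":0,"linear":[0,0.06,0],"twist":0},
    {"grip":0,"linear":[0,0.03,0],"twist":0},
    {"grip":0,"linear":[0,0,0],"twist":0},
    {"grip":0,"linear":[0,0,0],"twist":0},
  ],
)

```text
clock: 29.95
eef_pos: [0.5526, 0.088, 0.0112]
tool_rot: [0.697, 0.119, -0.134, -0.695]
ft_force: [0.7, 0.2, -0.3]
grip_width: 0.0856
```

```bash
python3 go.py .5475 .0862 .004 110.7
```

```text
t 29.95 pos [0.5526 0.088  0.0112] head 110.62 tiltdown [-0.021 -0.007 -1.   ] w 0.0856
twist units -0.001 | lin units now-frame [-0.026  0.037  0.001] | after-twist frame [-0.026  0.037  0.001] q6 [ 0.16  0.56 -0.13  0.9  -0.   -0.2 ]
```

Request:
move_arm(
  increments=[
    {"grip":0,"linear":[-0.025,0.035,0],"twist":0},
    {"grip":0,"linear":[0,0.015,0],"twist":0},
    {"grip":1,"linear":[0,0.005,0],"twist":0},
    {"grip":1,"linear":[0,0,0],"twist":0},
    {"grip":1,"linear":[0,0,0],"twist":0},
  ],
)

```text
clock: 30.45
eef_pos: [0.5482, 0.086, 0.0009]
tool_rot: [0.697, 0.12, -0.133, -0.695]
ft_force: [0.3, 0.5, 0.2]
grip_width: 0.0436
```

```bash
python3 go.py .5475 .0862 .004 110.7;python3 -c "
from h import *
print(bot.get_obs()['ft_force'])"
```

```text
t 30.45 pos [0.5482 0.086  0.0009] head 110.61 tiltdown [-0.018 -0.007 -1.   ] w 0.0436
twist units -0.001 | lin units now-frame [-0.003 -0.016  0.002] | after-twist frame [-0.003 -0.016  0.002] q6 [ 0.16  0.56 -0.16  0.87 -0.   -0.2 ]
[0.31502515 0.52248567 0.24189194]
```

Request:
move_arm(
  increments=[
    {"grip":1,"linear":[0,0,0],"twist":0},
    {"grip":1,"linear":[0,0,0],"twist":0},
    {"grip":1,"linear":[0,-0.05,0],"twist":0},
    {"grip":1,"linear":[0,-0.15,0],"twist":0},
    {"grip":1,"linear":[0,-0.2,0],"twist":0},
  ],
)

```text
clock: 30.95
eef_pos: [0.5449, 0.0859, 0.0784]
tool_rot: [0.697, 0.115, -0.138, -0.695]
ft_force: [0.3, 0.7, -0.9]
grip_width: 0.0371
```

Request:
move_arm(
  increments=[
    {"grip":1,"linear":[0,-0.2,0],"twist":0},
    {"grip":1,"linear":[0,-0.2,0],"twist":0},
    {"grip":1,"linear":[0,-0.1,0],"twist":0},
    {"grip":1,"linear":[0,0,0],"twist":0},
    {"grip":1,"linear":[0,0,0],"twist":0},
  ],
)

```text
clock: 31.45
eef_pos: [0.5508, 0.0871, 0.1904]
tool_rot: [0.697, 0.119, -0.133, -0.694]
ft_force: [-0.8, 0.3, -0.4]
grip_width: 0.0373
```

```bash
python3 go.py .58 .2715 .15 110.7; python3 - <<'E'
from h import *
print(bot.get_obs()['ft_force'])
im,dep,K,d,W=shot("wrist","w6")
E
```

```text
t 31.45 pos [0.5508 0.0871 0.1904] head 110.6 tiltdown [-0.019 -0.007 -1.   ] w 0.0373
twist units -0.001 | lin units now-frame [0.465 0.193 0.812] | after-twist frame [0.466 0.193 0.811] q6 [ 0.16  0.39  0.11  1.31 -0.   -0.2 ]
[-0.79893314  0.26098734 -0.37585327]
```

View pics/w6.png

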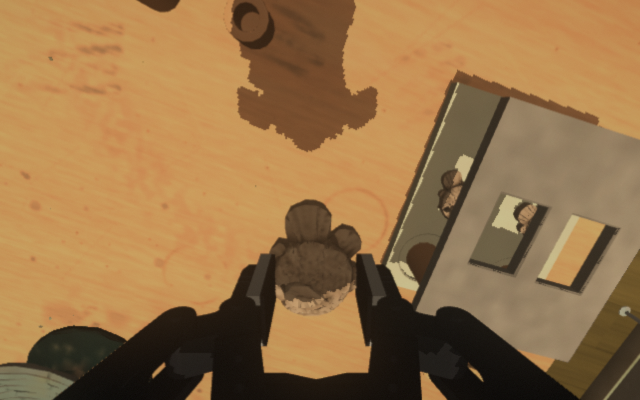

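Request:
move_arm(
  increments=[
    {"grip":1,"linear":[-0.02,0,0.2],"twist":0},
    {"grip":1,"linear":[-0.02,0,0.2],"twist":0},
    {"grip":1,"linear":[-0.02,0,0.2],"twist":0},
    {"grip":1,"linear":[-0.02,0,0.2],"twist":0},
    {"grip":1,"linear":[-0.02,0,0.18],"twist":0},
  ],
)

```text
clock: 32.0
eef_pos: [0.4586, 0.2623, 0.1802]
tool_rot: [0.699, 0.11, -0.135, -0.693]
ft_force: [0.3, 0.3, -0.1]
grip_width: 0.0372
```

Request:
move_arm(
  increments=[
    {"grip":1,"linear":[0,0.1,0],"twist":0},
    {"grip":1,"linear":[0,0.1,0],"twist":0},
    {"grip":1,"linear":[0,0,0],"twist":0},
    {"grip":1,"linear":[0,0,0],"twist":0},
    {"grip":1,"linear":[0,0,0],"twist":0},
  ],
)

```text
clock: 32.5
eef_pos: [0.4497, 0.2645, 0.1319]
tool_rot: [0.7, 0.108, -0.143, -0.691]
ft_force: [0.6, -0.3, -0.3]
grip_width: 0.0375
```

```bash
python3 go.py .461 .2645 .093 110.6
```

```text
t 32.5 pos [0.4497 0.2645 0.1319] head 110.47 tiltdown [-0.047 -0.021 -0.999] w 0.0375
twist units -0.001 | lin units now-frame [ 0.063  0.192 -0.019] | after-twist frame [ 0.063  0.192 -0.019] q6 [ 0.53  0.39 -0.06  1.18  0.01  0.17]
```

Request:
move_arm(
  increments=[
    {"grip":1,"linear":[0.06,0.06,-0.02],"twist":0},
    {"grip":1,"linear":[0,0.05,0],"twist":0},
    {"grip":1,"linear":[0,0.02,0],"twist":0},
    {"grip":1,"linear":[0,0,0],"twist":0},
    {"grip":1,"linear":[0,0,0],"twist":0},
  ],
)

```text
clock: 33.0
eef_pos: [0.4627, 0.2636, 0.1069]
tool_rot: [0.7, 0.108, -0.141, -0.692]
ft_force: [-0.9, -0.2, 0.8]
grip_width: 0.0377
```

```bash
python3 go.py .461 .2645 .093 110.6
```

```text
t 33.0 pos [0.4627 0.2636 0.1069] head 110.29 tiltdown [-0.044 -0.019 -0.999] w 0.0377
twist units -0.003 | lin units now-frame [-0.003  0.07   0.008] | after-twist frame [-0.003  0.07   0.008] q6 [ 0.51  0.43 -0.07  1.12  0.01  0.16]
```

Request:
move_arm(
  increments=[
    {"grip":1,"linear":[0,0.03,0.005],"twist":0},
    {"grip":1,"linear":[0,0.02,0],"twist":0},
    {"grip":1,"linear":[0,0.01,0],"twist":0},
    {"grip":1,"linear":[0,0,0],"twist":0},
    {"grip":1,"linear":[0,0,0],"twist":0},
  ],
)

```text
clock: 33.5
eef_pos: [0.4617, 0.2647, 0.0951]
tool_rot: [0.699, 0.109, -0.141, -0.692]
ft_force: [-0.3, 0.0, -0.2]
grip_width: 0.0376
```

```bash
python3 go.py .461 .2645 .093 110.6;python3 -c "
from h import *
print(bot.get_obs()['ft_force'])"
```

```text
t 33.5 pos [0.4617 0.2647 0.0951] head 110.32 tiltdown [-0.043 -0.018 -0.999] w 0.0376
twist units -0.002 | lin units now-frame [-0.003  0.011  0.   ] | after-twist frame [-0.003  0.011  0.   ] q6 [ 0.52  0.43 -0.09  1.09  0.01  0.16]
[-0.32606831  0.03250185 -0.21936035]
```

Request:
move_arm(
  increments=[
    {"grip":1,"linear":[0,0.01,0],"twist":0},
    {"grip":1,"linear":[0,0.003,0],"twist":0},
    {"grip":0.3,"linear":[0,0,0],"twist":0},
    {"grip":0.3,"linear":[0,0,0],"twist":0},
    {"grip":0.1,"linear":[0,0,0],"twist":0},
  ],
)

```text
clock: 34.0
eef_pos: [0.4622, 0.2651, 0.0937]
tool_rot: [0.699, 0.109, -0.14, -0.692]
ft_force: [-1.0, -1.1, -0.3]
grip_width: 0.0724
```

Request:
move_arm(
  increments=[
    {"grip":0,"linear":[0,-0.1,0],"twist":0},
    {"grip":0,"linear":[0,-0.2,0],"twist":0},
    {"grip":0,"linear":[0,-0.2,0],"twist":0},
    {"grip":0,"linear":[0,-0.1,0],"twist":0},
    {"grip":0,"linear":[0,0,0],"twist":0},
  ],
)

```text
clock: 34.5
eef_pos: [0.466, 0.2665, 0.2152]
tool_rot: [0.7, 0.108, -0.142, -0.692]
ft_force: [0.9, 0.8, -0.2]
grip_width: 0.0851
```

```bash
python3 plate.py; python3 - <<'E'
from h import *
im,dep,K,d,W=shot("wrist","w7"); P=cloud(dep,K,d,W)
m=(P[...,2]>.0965)&(P[...,2]<.12)&(np.linalg.norm(P[...,:2]-[.4555,.2627],axis=-1)<.05); q=P[m]
r=cv2.minAreaRect(q[:,:2].astype(np.float32)); a=np.radians(4.1); Rm=np.array([[np.cos(a),np.sin(a)],[-np.sin(a),np.cos(a)]])
s=(q[:,:2]-[.5178,.267])@Rm.T
print(len(q),r,q[:,2].max(),"in plate frame: min",s.min(0).round(4),"max",s.max(0).round(4),"rect centre",(Rm@(np.array(r[0])-[.5178,.267])).round(4))
shot("side","side4"); print(bot.get_obs()["clock"])
E
```

```text
[ 0.85  0.82 -0.17]
25974 slope,z0 [ 0.0003 -0.0002  0.0912] ((0.5182468295097351, 0.267225056886673), (0.19086933135986328, 0.15020807087421417), 4.068199157714844)
2549 ((0.4578641355037689, 0.2621617317199707), (0.04678809270262718, 0.049355361610651016), 72.55021667480469) 0.10850798206498374 in plate frame: min [-0.0882 -0.0206] max [-0.0331  0.0236] rect centre [-0.0601 -0.0005]
34.65
```

View pics/w7.png

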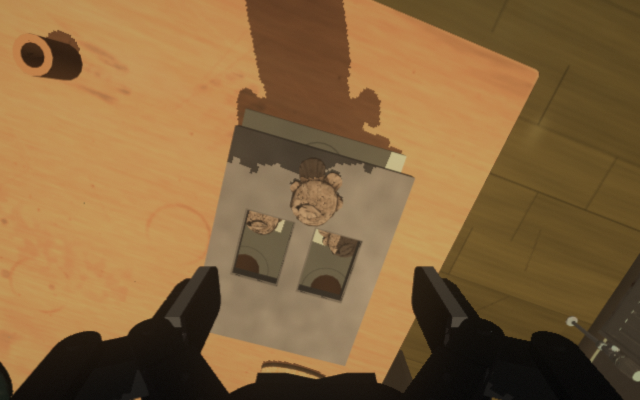

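View pics/side4.png

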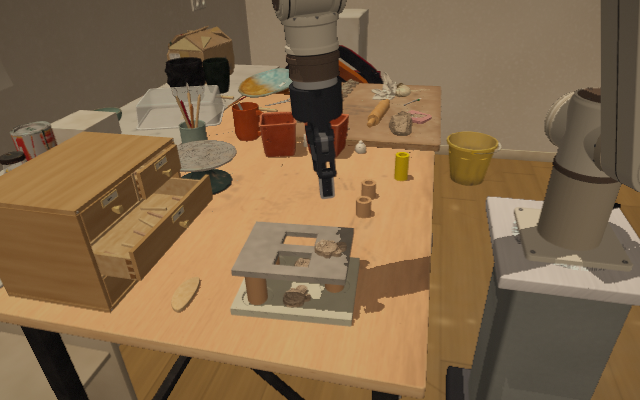

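The wrist view shows the fish flat at (316,195) on the plate's near solid end. In the plate's frame that is about x −60, y 0 mm, and its top is 17 mm above the plate. The side view shows the plate level on its props, the stubs untouched at (364,207) and (369,188), and the arm clear. I'm handing in.

```bash
python3 -c "
from h import *
print(bot.job_done())"
```

```text
the job is handed in; nothing more can be done
None
```

I stood the three tall props in the sockets, laid the setter plate on them, and placed the third fish on the plate's end nearest the robot. I then handed the job in at about 35 s of the 112 s allowed; the hand-in reports no verdict.

My last checks, all taken with the arm clear above:
- **Props:** the three tops stood at about 80 mm before the plate went on, within roughly 5 mm of the socket centres.
- **Plate:** it is level (slope under 0.001) with its top at about 91 mm. It sits about 2 mm from the batt's centre along each axis, and its long sides match the batt's to well under 1°.
- **Fish:** it lies flat, its centre at about x −60, y 0 mm in the plate's frame (the middle of that end is −62.5, 0).
- **Left alone:** the short props, the yellow look-alike and the two fish on the batt look unmoved in the final picture. I did not measure them again.

Two things disagreed or were off. The scene and side cameras differed by about 5 mm in y, so I averaged them and confirmed with the wrist camera. The tool drifted up to 0.05 rad off vertical during the moves, but props and plate settled flat when released.

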